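# Find the flat cover plate and invert the cups on it

### The job

The cups have to be stored mouth-down on a plate that is truly flat. Working from left to right, lay the straightedge along the middle of each of the two plates and press first its left end, then its right end, to see whether it rocks, and put it back on its mat. Then turn all the cups over and stand them mouth-down on the plate on which it did not rock, with their rims wholly on the plate, and leave the other things on the bench alone.

Things in the scene. Friction and masses are not known exactly. Their poses are not given: they have to be found in the camera images.
- plate_1: One of two alike metal plates, screwed down on the bench, one to the left of the other; they swap places from start to start. Face 110 mm (its x) by 230 mm (its y), 16 mm above the bench in the middle, where a line is scribed across. Origin: centre of its underside, on the bench; y runs along its length to the robot's left (within 0.12 rad), z up. Either the flat plate (face level) or the bowed one: see plate_2.
- plate_2: The other plate; same size and frame. One of the two is flat: its face is level, 16 mm high all over. The other is bowed: its face falls at 4 degrees from a ridge across the middle to both ends (16 mm high in the middle, 8 mm at the ends). Test to learn which.
- straightedge: Loose metal bar 230 mm long (its x), 18 mm wide (its y), 20 mm high (z up), 0.25 kg, black band round the middle; lies on the mat. Origin: centre of its underside. Grip it across the 18 mm from above. Lying on the flat plate it keeps level when pressed near an end; on the bowed plate it tips 4 degrees to the pressed side, the other end rising 16 mm. Press within 40 mm of its end, with about 5 N.
- mat: Fixed black rubber mat, 270 mm (its x) by 70 mm (its y), 6 mm thick, on which the straightedge lies at the start. Origin: centre of its underside, on the bench.
- cup_1: Loose square blue cup, open at one end, 46 x 46 mm outside, 52 mm high, walls and base 3 mm, about 60 g. Origin: centre of the outside of its base; its z points from the base to the mouth (up at the start). It lies stably on any of its four sides. May be absent.
- cup_2: Loose square green cup, open at one end, 46 x 46 mm outside, 52 mm high, walls and base 3 mm, about 60 g. Origin: centre of the outside of its base; its z points from the base to the mouth (up at the start). It lies stably on any of its four sides. May be absent.
- cup_3: Loose square yellow cup, open at one end, 46 x 46 mm outside, 52 mm high, walls and base 3 mm, about 60 g. Origin: centre of the outside of its base; its z points from the base to the mouth (up at the start). It lies stably on any of its four sides. May be absent.
- white_jar: Bystander, to be left alone: white plastic screw-cap jar, 64 mm across, 124 mm high. Origin: centre of its underside.
- yellow_bottle: Bystander, to be left alone: small white bottle with yellow cap, 44 mm across, 94 mm high. Origin: centre of its underside.
- drop_bottle: Bystander, to be left alone: brown dropper bottle with black teat, 31 mm across, 91 mm high. Origin: centre of its underside.
- timer: Bystander, to be left alone: white bench timer 57 x 64 x 56 mm. Origin: centre of its underside.
- red_stopper: Bystander, to be left alone: red rubber stopper, 38 mm across, 36 mm high. Origin: centre of its underside.
- vial: Bystander, to be left alone: small glass vial with black cap, 23 mm across, 59 mm high. Origin: centre of its underside.
- petri: Bystander, to be left alone: closed petri dish, 62 mm across, 16 mm high. Origin: centre of its underside.
- ledge_edge (a point): Upper edge, away from the robot, of the long black shelf that stands between the robot and the work area: a solid box, 114 mm high, from x = 0.19 m to this point's x of 0.357 m, along the whole of y. Keep the gripper and arm clear of it when tilting towards the robot's side.

How it is judged (in metres and radians):
On the way, in this order (a step that is already met when the one before it is completed fails the run):
1. the straightedge lies along the left plate and its left end is pressed down (((world y of plate_1 above 0.12 m and x of straightedge in the frame of plate_1 between -0.035 and 0.035 m and y of straightedge in the frame of plate_1 between -0.035 and 0.035 m and angle between the x axis of straightedge and the y axis of plate_1, either way round below 0.25 rad and contact force between straightedge and plate_1 above 1.5 N and contact force between the fingers and straightedge above 1.5 N and y of the grasp point in the frame of plate_1 above 0.05 m) or (world y of plate_2 above 0.12 m and x of straightedge in the frame of plate_2 between -0.035 and 0.035 m and y of straightedge in the frame of plate_2 between -0.035 and 0.035 m and angle between the x axis of straightedge and the y axis of plate_2, either way round below 0.25 rad and contact force between straightedge and plate_2 above 1.5 N and contact force between the fingers and straightedge above 1.5 N and y of the grasp point in the frame of plate_2 above 0.05 m))), for 0.1 s.
2. its right end is pressed down on the left plate (((world y of plate_1 above 0.12 m and x of straightedge in the frame of plate_1 between -0.035 and 0.035 m and y of straightedge in the frame of plate_1 between -0.035 and 0.035 m and angle between the x axis of straightedge and the y axis of plate_1, either way round below 0.25 rad and contact force between straightedge and plate_1 above 1.5 N and contact force between the fingers and straightedge above 1.5 N and y of the grasp point in the frame of plate_1 below -0.05 m) or (world y of plate_2 above 0.12 m and x of straightedge in the frame of plate_2 between -0.035 and 0.035 m and y of straightedge in the frame of plate_2 between -0.035 and 0.035 m and angle between the x axis of straightedge and the y axis of plate_2, either way round below 0.25 rad and contact force between straightedge and plate_2 above 1.5 N and contact force between the fingers and straightedge above 1.5 N and y of the grasp point in the frame of plate_2 below -0.05 m))), for 0.1 s.
3. the straightedge lies along the right plate and its left end is pressed down (((world y of plate_1 below 0.12 m and x of straightedge in the frame of plate_1 between -0.035 and 0.035 m and y of straightedge in the frame of plate_1 between -0.035 and 0.035 m and angle between the x axis of straightedge and the y axis of plate_1, either way round below 0.25 rad and contact force between straightedge and plate_1 above 1.5 N and contact force between the fingers and straightedge above 1.5 N and y of the grasp point in the frame of plate_1 above 0.05 m) or (world y of plate_2 below 0.12 m and x of straightedge in the frame of plate_2 between -0.035 and 0.035 m and y of straightedge in the frame of plate_2 between -0.035 and 0.035 m and angle between the x axis of straightedge and the y axis of plate_2, either way round below 0.25 rad and contact force between straightedge and plate_2 above 1.5 N and contact force between the fingers and straightedge above 1.5 N and y of the grasp point in the frame of plate_2 above 0.05 m))), for 0.1 s.
4. its right end is pressed down on the right plate (((world y of plate_1 below 0.12 m and x of straightedge in the frame of plate_1 between -0.035 and 0.035 m and y of straightedge in the frame of plate_1 between -0.035 and 0.035 m and angle between the x axis of straightedge and the y axis of plate_1, either way round below 0.25 rad and contact force between straightedge and plate_1 above 1.5 N and contact force between the fingers and straightedge above 1.5 N and y of the grasp point in the frame of plate_1 below -0.05 m) or (world y of plate_2 below 0.12 m and x of straightedge in the frame of plate_2 between -0.035 and 0.035 m and y of straightedge in the frame of plate_2 between -0.035 and 0.035 m and angle between the x axis of straightedge and the y axis of plate_2, either way round below 0.25 rad and contact force between straightedge and plate_2 above 1.5 N and contact force between the fingers and straightedge above 1.5 N and y of the grasp point in the frame of plate_2 below -0.05 m))), for 0.1 s.
5. the straightedge is back on its mat (x of straightedge in the frame of mat between -0.05 and 0.05 m and y of straightedge in the frame of mat between -0.03 and 0.03 m and height (world z) of straightedge below 0.03 m and linear speed of straightedge below 0.02 m/s), for 0.2 s.
6. all cups stand mouth-down on the flat plate (angle between each of cup_1, cup_2, cup_3's own z axis and vertical above 3.1066 rad and ((x of cup_1 in the frame of plate_1 between -0.032 and 0.032 m and y of cup_1 in the frame of plate_1 between -0.092 and 0.092 m and z of cup_1 in the frame of plate_1 between 0.063 and 0.073 m) or (x of cup_1 in the frame of plate_2 between -0.032 and 0.032 m and y of cup_1 in the frame of plate_2 between -0.092 and 0.092 m and z of cup_1 in the frame of plate_2 between 0.063 and 0.073 m)) and ((x of cup_2 in the frame of plate_1 between -0.032 and 0.032 m and y of cup_2 in the frame of plate_1 between -0.092 and 0.092 m and z of cup_2 in the frame of plate_1 between 0.063 and 0.073 m) or (x of cup_2 in the frame of plate_2 between -0.032 and 0.032 m and y of cup_2 in the frame of plate_2 between -0.092 and 0.092 m and z of cup_2 in the frame of plate_2 between 0.063 and 0.073 m)) and ((x of cup_3 in the frame of plate_1 between -0.032 and 0.032 m and y of cup_3 in the frame of plate_1 between -0.092 and 0.092 m and z of cup_3 in the frame of plate_1 between 0.063 and 0.073 m) or (x of cup_3 in the frame of plate_2 between -0.032 and 0.032 m and y of cup_3 in the frame of plate_2 between -0.092 and 0.092 m and z of cup_3 in the frame of plate_2 between 0.063 and 0.073 m))), for 0.2 s.
At the end, for the whole second after the job is handed in: Every cup present stands mouth-down and level (0.035 rad; the bowed plate tilts it 0.07) on the flat plate, centre within 32 mm of its long centre line and 92 mm of its middle; the straightedge lies on its mat (within 50 mm along, 30 mm across); all at rest (all of step 5 and all of step 6 and linear speed of each of cup_1, cup_2, cup_3 below 0.02 m/s); the robot touches nothing.
It fails at once if a bystander is pushed more than 30 mm away or knocked over (distance of any of yellow_bottle, drop_bottle, red_stopper, vial from where it was at the start of the episode above 0.03 m or angle between any of yellow_bottle, drop_bottle, red_stopper, vial's own z axis and vertical above 0.6 rad).
Of cup_1, cup_2, cup_3 only 2 to 3 are there at a start; the rules pass over those that are not, and their reading is None.
At some moment in a run one of cup_1, cup_2, cup_3 may be knocked a few centimetres aside while the robot is not near it.
It also fails if it takes over 210 s, if anything falls off the work surface, if the arm or the gripper's body presses on something with over 40 N, if the wrist force passes 120 N, or if a joint passes its speed limit or range.

### The arm

A 6-joint arm with a two-finger parallel gripper is mounted at the origin on the work surface; the furniture and walls round the work are solid. World frame = base frame: x ahead of the robot, y to its left, z up, the work surface at z = 0. Lengths are in mm, angles in degrees, forces in N, time in s.
With the tool pointing down it reaches from about 350 to 950 mm from the base axis. Payload 17.4 kg.
Tool frame: the origin (TCP) lies between the finger pads; the fingertips stand 19 mm ahead of it and the grasp point (between the pads) is the TCP; z points along the fingers, y is the line along which they close (so a half turn about z gives the same grasp; the last joint's range is limited). The gripper opens to 93 mm and grips with 3 to 60 N. Pads are 15 mm wide; open, the fingers measure 128 mm over their backs; the gripper's body (75 mm by 188 mm) begins 65 mm behind the grasp point.
Start: joints at [71.918, 6.646, 82.598, -0, 90.757, -2.166], TCP at [185.12, 649.125, 216.546] pointing down, gripper open.
Joint ranges: [-162.19, 162.19], [-47.58, 125.68], [4.15, 143.07], [-65.23, 245.23], [0.69, 171.88], [-170.13, 170.13]. Speed limits (degrees/s): [108.29, 108.29, 127.2, 180, 180, 180].

### API

Orientations are given as [roll, pitch, yaw] about the fixed x, y, z axes, in that order (R = Rz(yaw) Ry(pitch) Rx(roll)).
In Python, from rig import ctrl, imaging gives the robot as it stands. The module is installed in compiled form; this text tells all that it offers.
- The arm moves only by the tool apply_moves, never from a script. Its argument "increments" is one flat list of numbers, 5 for each row, row after row: the finger opening in mm, from 0 to 93, then the shift along the tool's x, y, z in mm, then the turn about the tool's z in rad. A call has 1 to 8 rows; each row shifts and turns the commanded pose from where the row before left it, along the tool's axes as they then stand; what a row does not reach is not made up. A row lasts 1/8 s, in which the tool goes at most 62.5 mm and 10.7 degrees, less where a joint would pass 70% of its speed; a pose out of reach is approached as far as the arm can. A call is refused whole if a number of a shift passes 62.5 or a number of a turn 0.188, either way. A call with a gripper value outside its range is refused whole. The fingers move at their own pace and stop on an object; "force" is the grip in N (left out, the last holds). Time passes only in rows, so rows that do not move let the fingers close. It gives the time, the measured TCP pose, the force, the opening and the grip force at its end, in the units of the state.
- ctrl.get_state(): the state, without advancing time (a new reading comes with each control period).
- imaging.grab_frame(name): name is "side" or "top" or "wrist"; returns a dict with "color" (420x560x3 uint8, red, green, blue), "fov_y" (degrees; the focal length in pixels is half the picture's height over the tangent of half this angle, whatever the lens; pixels are square), "cx", "cy" (the principal point, pixels), "rvec" (rotation vector, rad) and "tvec" (3), from world to camera coordinates, as OpenCV has them. Camera axes: x right, y down, z forward; pixel columns grow to the right and rows downward; lengths in mm; the calibration is good to about 2 mm. A picture is of the moment at which its call begins. There is no depth.
- ctrl.close_job(): hands the job in; it is judged then, once.
The state is a dict: "time": time; "q": joint angles; "joint_vel": joint speeds; "tau": joint torques, N m; "ee_pos": TCP position; "tool_rot": TCP orientation; "wrist_force": force on the tool from outside, world axes, zero at the start; "wrist_torque": the same for the moment, N m; "opening": finger opening in mm; "grasp_force": force on a finger pad.
Only numpy, scipy, OpenCV 4.12 (cv2) and the standard library are available. Lean on these libraries where they do the work, as an engineer would, in place of code of your own. Each camera call takes 0.05 s, during which the arm holds its last target. There are 200 camera calls.

## Working session

There is one attempt and no reset: what is moved stays moved. The work goes in short steps, Python scripts to look and compute and a tool call to move; the robot and the scene stay as the last step left them, time stands still between calls to the robot, and variables do not carry over. Pictures are saved under pics/ and viewed, at most 14 in all, crops included, and the job is handed in when it is done.

Besides the shell and the picture viewer there is one more tool, called after ">>>" in YAML: its name, and indented under it one key for each argument. apply_moves: Moves the arm, as the interface text tells. Its arguments: {"type":"object","properties":{"increments":{"type":"array","items":{"type":"number"}},"force":{"type":"number"}},"required":["increments"]}

```bash
mkdir -p pics; cat > h.py <<'E'
import numpy as np, cv2
from rig import ctrl, imaging
def grab(n,f=None):
    d=imaging.grab_frame(n)
    if f: cv2.imwrite('pics/'+f,d['color'][:,:,::-1])
    return d
def cam(d):
    R=cv2.Rodrigues(np.array(d['rvec'],float))[0];t=np.array(d['tvec'],float).ravel()
    f=210/np.tan(np.radians(d['fov_y'])/2);return R,t,f
def px2w(d,u,v,z):
    R,t,f=cam(d);r=R.T@np.array([(u-d['cx'])/f,(v-d['cy'])/f,1]);c=-R.T@t
    return c+r*(z-c[2])/r[2]
def w2px(d,p):
    R,t,f=cam(d);q=R@np.array(p,float)+t;return q[:2]/q[2]*f+[d['cx'],d['cy']]
E
python3 - <<'E'
from h import *
s=ctrl.get_state();print({k:np.round(v,3) for k,v in s.items()})
a=grab('top','top0.png');b=grab('side','side0.png')
for d in(a,b):
    R,t,f=cam(d);print(-R.T@t,R[2],f,d['cx'],d['cy'],d.keys())
E
```

```text
{'time': np.float64(0.0), 'q': array([ 7.1919e+01,  6.6730e+00,  8.2638e+01, -2.0000e-03,  9.0756e+01,
       -2.1660e+00]), 'joint_vel': array([-0.027,  0.016, -0.063,  0.087, -0.175, -0.084]), 'tau': array([-3.0000e-03, -7.2127e+01, -6.2258e+01,  7.8000e-02,  2.4000e-02,
       -0.0000e+00]), 'ee_pos': array([185.05 , 648.911, 215.791]), 'tool_rot': array([-1.79933e+02, -1.00000e-03,  1.64085e+02]), 'wrist_force': array([ 0.011,  0.516, -0.031]), 'wrist_torque': array([-0.032,  0.008, -0.002]), 'grasp_force': np.float64(0.0), 'opening': np.float64(92.684)}
[ 318.34818026  -14.54879716 1541.90561062] [ 0.10960615 -0.00336777 -0.99396939] 472.12991418114683 285.1164444329252 204.2865635133671 dict_keys(['color', 'fov_y', 'cx', 'cy', 'rvec', 'tvec'])
[  93.58978067 1256.5117578  1052.74321082] [ 0.24694419 -0.77548482 -0.58106959] 487.55047157764403 281.1170070134772 215.24768668599165 dict_keys(['color', 'fov_y', 'cx', 'cy', 'rvec', 'tvec'])
```

View pics/top0.png

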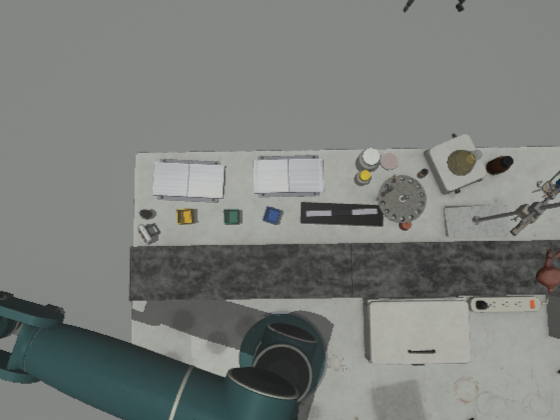

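View pics/side0.png

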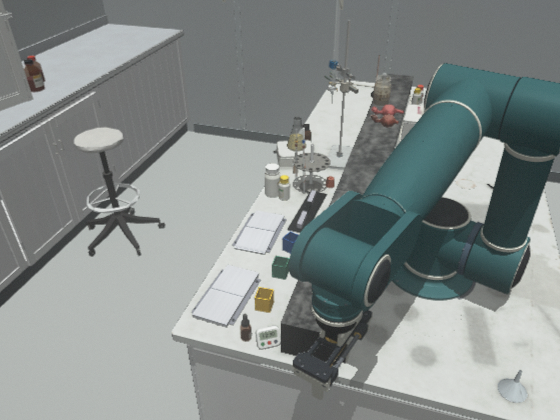

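Top view: the plates are near (189,180) and (288,176), the straightedge on its mat at (342,214), and the yellow, green and blue cups at (186,216), (232,217) and (272,215). I'll enlarge it.

```bash
python3 - <<'E'
import cv2
a=cv2.imread('pics/top0.png')
l=cv2.resize(a[150:245,135:295],None,fx=5,fy=5,interpolation=cv2.INTER_CUBIC)
r=cv2.resize(a[150:245,250:410],None,fx=5,fy=5,interpolation=cv2.INTER_CUBIC)
r=r[:, :];import numpy as np
cv2.imwrite('pics/c1.png',l);cv2.imwrite('pics/c2.png',r)
E
```

```text
(no output)
```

View pics/c1.png

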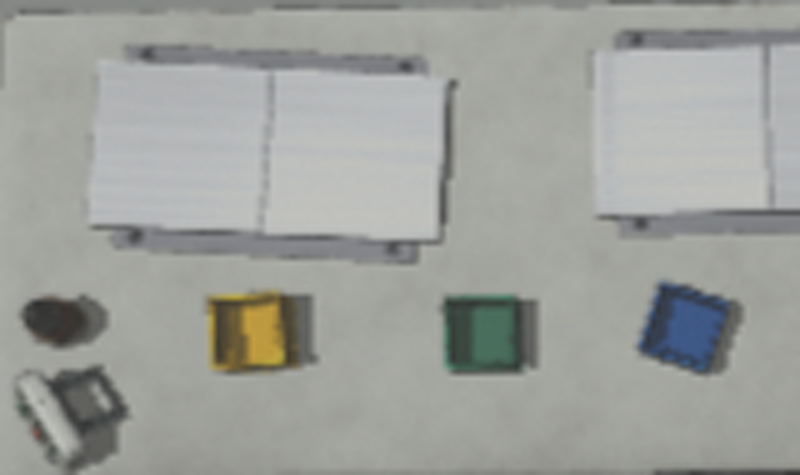

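View pics/c2.png

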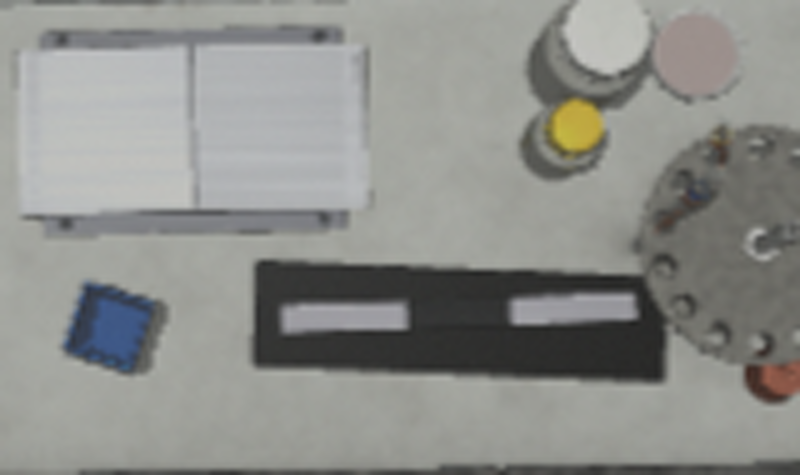

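```bash
python3 - <<'E'
from h import *
d=grab('top')
def c1(p,z):return px2w(d,135+(p[0]+.5)/5-.5,150+(p[1]+.5)/5-.5,z)
def c2(p,z):return px2w(d,250+(p[0]+.5)/5-.5,150+(p[1]+.5)/5-.5,z)
def show(n,f,ps,z):
    P=np.array([f(p,z)[:2] for p in ps]);print(n,P.round(0).tolist(),'mean',P.mean(0).round(1))
show('L',c1,[(101,60),(449,78),(440,240),(91,226)],12);show('Lmid',c1,[(271,68),(263,234)],16)
show('R',c2,[(22,48),(367,46),(365,208),(22,215)],12);show('Rmid',c2,[(191,44),(195,212)],16)
show('edge',c2,[(281,306),(637,294),(638,320),(282,333)],26)
show('mat',c2,[(257,262),(650,276),(664,381),(254,366)],6)
show('yel',c1,[(208,296),(281,292),(287,368),(212,372)],52)
show('grn',c1,[(444,296),(518,296),(520,370),(447,371)],52)
show('blu',c1,[(664,283),(733,304),(712,373),(640,350)],52)
show('drop',c1,[(50,318)],91);show('timer',c1,[(40,410)],56);show('ybot',c2,[(577,125)],94);show('jar',c2,[(605,33)],124)
show('disc',c2,[(650,240),(760,240),(760,125)],100);show('stop',c2,[(775,375)],36)
E
```

```text
L [[635.0, 407.0], [619.0, 178.0], [512.0, 184.0], [525.0, 412.0]] mean [572.6 295.2]
Lmid [[627.0, 294.0], [517.0, 299.0]] mean [572.  296.5]
R [[638.0, 81.0], [636.0, -147.0], [528.0, -143.0], [527.0, 81.0]] mean [582.3 -31.9]
Rmid [[638.0, -31.0], [527.0, -32.0]] mean [582.5 -31.2]
edge [[463.0, -86.0], [468.0, -316.0], [451.0, -316.0], [446.0, -86.0]] mean [ 457.  -201.2]
mat [[494.0, -72.0], [482.0, -329.0], [413.0, -336.0], [426.0, -69.0]] mean [ 453.7 -201.3]
yel [[473.0, 326.0], [475.0, 280.0], [427.0, 275.0], [425.0, 323.0]] mean [450. 301.]
grn [[471.0, 176.0], [470.0, 129.0], [423.0, 128.0], [423.0, 174.0]] mean [447.1 152.1]
blu [[477.0, 37.0], [463.0, -7.0], [420.0, 7.0], [435.0, 52.0]] mean [448.8  22.3]
drop [[457.0, 414.0]] mean [457.  414.2]
timer [[402.0, 430.0]] mean [402.3 429.8]
ybot [[567.0, -269.0]] mean [ 567.2 -269.1]
jar [[619.0, -283.0]] mean [ 618.8 -282.8]
disc [[494.0, -311.0], [493.0, -378.0], [565.0, -381.0]] mean [ 517.1 -356.7]
stop [[414.0, -400.0]] mean [ 413.6 -400.4]
```

```bash
cat >> h.py <<'E'
def plan(wps,step=55,q=0.5,start=None):
    """wps: (x,y,z,yaw_deg,opening[,step]); prints rows of tool-frame increments"""
    s=ctrl.get_state()
    p=np.array(s['ee_pos'],float);y=np.radians(s['tool_rot'][2])
    rows=[]
    for w in wps:
        st=w[5] if len(w)>5 else step
        tgt=np.array(w[:3],float);dy=(np.radians(w[3])-y+np.pi)%(2*np.pi)-np.pi
        n=max(1,int(np.ceil(np.linalg.norm(tgt-p)/st-1e-3)),int(np.ceil(abs(dy)/0.183-1e-3)))
        for i in range(n,0,-1):
            d=(tgt-p)/i; t=round(-((np.radians(w[3])-y+np.pi)%(2*np.pi)-np.pi)/i,3)
            c,sn=np.cos(y),np.sin(y)
            l=np.array([c*d[0]+sn*d[1], sn*d[0]-c*d[1], -d[2]]);l=np.round(l/q)*q
            p=p+np.array([c*l[0]+sn*l[1], sn*l[0]-c*l[1], -l[2]]);y-=t
            rows.append([w[4],*l,t])
    print(len(rows),'rows end',p.round(1),np.degrees(y).round(2))
    for k in range(0,len(rows),8): print(','.join(f'{v:g}' for r in rows[k:k+8] for v in r))
def st():
    s=ctrl.get_state();print(round(float(s['time']),2),np.round(s['ee_pos'],1),np.round(s['tool_rot'],2),'F',np.round(s['wrist_force'],2),'T',np.round(s['wrist_torque'],2),'op',round(float(s['opening']),1),'g',round(float(s['grasp_force']),1),'q',np.round(s['q'],0))
E
python3 -c "
from h import *
plan([(400,350,200,91.2,70),(457,-201,150,91.2,70),(457,-201,70,91.2,70)])"
```

```text
20 rows end [ 456.9 -200.8   70. ] 91.2
70,-41,-32.5,2.5,0.182,70,-46.5,-24.5,2.5,0.182,70,-50,-16,2,0.182,70,-52.5,-6.5,2.5,0.182,70,-52.5,3,2,0.181,70,-51,12.5,2.5,0.182,70,-48,21.5,2,0.181,70,-50,4,4.5,0
70,-50,4,4.5,0,70,-50,4,4.5,0,70,-50.5,4,4.5,0,70,-50,4,4.5,0,70,-50.5,4.5,4.5,0,70,-50,4,4.5,0,70,-50.5,4.5,4.5,0,70,-50,4,4.5,0
70,-50.5,4.5,5,0,70,-50,4,4.5,0,70,-0,0,40,0,70,-0,0,40,0
```

>>> apply_moves:
  increments: [70,-41,-32.5,2.5,0.182,70,-46.5,-24.5,2.5,0.182,70,-50,-16,2,0.182,70,-52.5,-6.5,2.5,0.182,70,-52.5,3,2,0.181,70,-51,12.5,2.5,0.182,70,-48,21.5,2,0.181,70,-50,4,4.5,0]
  force: 30

```text
time: 1.15
ee_pos: [405.9, 298.8, 195.7]
tool_rot: [-180.0, 0.0, 91.0]
wrist_force: [-0.6, -0.2, 0.5]
opening: 70.2
grasp_force: 0.0
```

>>> apply_moves:
  increments: [70,-50,4,4.5,0,70,-50,4,4.5,0,70,-50.5,4,4.5,0,70,-50,4,4.5,0,70,-50.5,4.5,4.5,0,70,-50,4,4.5,0,70,-50.5,4.5,4.5,0,70,-50,4,4.5,0]

```text
time: 2.15
ee_pos: [446.1, -102.0, 160.0]
tool_rot: [180.0, 0.0, 91.2]
wrist_force: [0.6, 0.1, 0.8]
opening: 70.0
grasp_force: 0.0
```

```bash
python3 -c "
from h import *
st()
plan([(457,-201,120,91.2,50),(457,-201,120,91.2,50)])"
```

```text
2.15 [ 446.1 -102.   160. ] [179.98   0.    91.19] F [0.64 0.11 0.8 ] T [-0.08  0.07 -0.02] op 70.0 g 0.0 q [-16. -20. 112.   0.  88. -17.]
3 rows end [ 457.2 -200.8  120. ] 91.19
50,-49.5,4.5,20,-0,50,-49.5,4.5,20,-0,50,-0,-0,-0,-0
```

Tracking is tight. I'll move above the bar and check it with the wrist camera.

>>> apply_moves:
  increments: [50,-49.5,4.5,20,0,50,-49.5,4.5,20,0,50,0,0,0,0]

```text
time: 2.52
ee_pos: [456.5, -201.2, 118.1]
tool_rot: [-179.8, -0.1, 91.0]
wrist_force: [-0.2, 0.3, 0.5]
opening: 50.9
grasp_force: 0.0
```

```bash
python3 -c "
from h import *
st()
d=grab('wrist','w1.png');R,t,f=cam(d);print(-R.T@t,R[2],f)
plan([(457,-201,31,91.2,50)])"
```

```text
2.52 [ 456.5 -201.2  118.1] [-1.7983e+02 -7.0000e-02  9.1010e+01] F [-0.16  0.32  0.5 ] T [-0.04  0.1  -0.02] op 50.9 g 0.0 q [-27. -13. 111.  -0.  83. -28.]
[ 455.58008027 -131.4552189   286.43154705] [ 0.00149756 -0.2523686  -0.96763002] 303.9352625233067
2 rows end [ 456.8 -200.9   31.1] 91.18
50,-0.5,0,44,-0.001,50,-0.5,0,44,-0.001
```

View pics/w1.png

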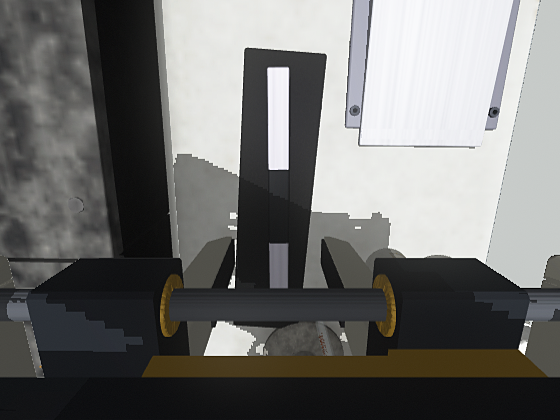

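The bar (u≈278) sits centred between the fingers (u≈234 and 322), so I'll descend and grip it.

>>> apply_moves:
  increments: [50,-0.5,0,44,0,50,-0.5,0,43,0,10,0,0,0,0,10,0,0,0,0,10,0,0,0,0,10,0,0,0,0]

```text
time: 3.32
ee_pos: [458.0, -200.3, 34.4]
tool_rot: [179.9, 0.0, 91.2]
wrist_force: [-0.1, 0.1, 0.3]
opening: 14.8
grasp_force: 0.0
```

```bash
python3 -c "
from h import *
st()
plan([(457,-201,100,91.2,10),(572,150,100,86.5,10),(572.3,295.8,80,86.5,10),(572.3,295.8,80,86.5,10)])"
```

```text
3.33 [ 458.  -200.3   34.4] [1.7991e+02 5.0000e-02 9.1210e+01] F [-0.08  0.05  0.26] T [-0.11  0.05 -0.03] op 14.8 g 0.0 q [-27.  -9. 116.   0.  74. -28.]
13 rows end [572.5 295.9  79.9] 86.51
10,-0.5,-0.5,-33,0,10,-0,-0.5,-32.5,0,10,50,17.5,-0,0.012,10,50,17,-0,0.012,10,50,16.5,-0,0.012,10,50.5,15.5,-0,0.012,10,50.5,15,-0,0.011,10,50.5,14.5,-0,0.012
10,51,14,-0,0.011,10,48.5,-3,6.5,0,10,48.5,-3,6.5,0,10,48.5,-2.5,7,0,10,-0,-0,-0,0
```

>>> apply_moves:
  increments: [10,0,0,0,0,10,0,0,0,0]

```text
time: 3.58
ee_pos: [457.4, -200.2, 33.2]
tool_rot: [180.0, 0.0, 91.2]
wrist_force: [-0.3, -0.2, 0.3]
opening: 10.0
grasp_force: 0.0
```

```bash
python3 -c "
from h import *
st()
d=grab('wrist','w2.png')"
```

```text
3.58 [ 457.4 -200.2   33.2] [1.7999e+02 1.0000e-02 9.1200e+01] F [-0.28 -0.22  0.25] T [-0.09  0.03  0.01] op 10.0 g 0.0 q [-27.  -9. 116.  -0.  74. -28.]
```

View pics/w2.png

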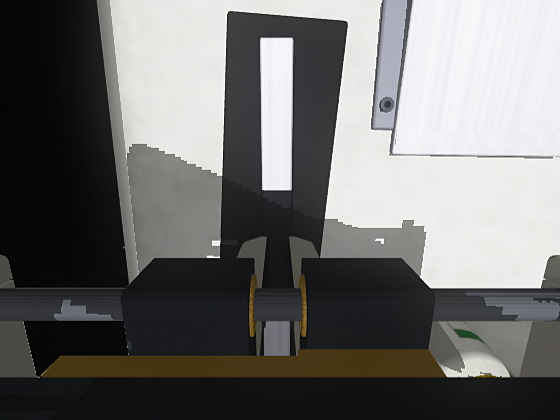

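The fingers closed to 10 mm without gripping. The pads probably don't reach down to the tips, so I'll go lower.

>>> apply_moves:
  increments: [40,0,0,0,0,40,0,0,0,0,40,0,0,0,0,40,0,0,6.5,0,8,0,0,0,0,8,0,0,0,0,8,0,0,0,0,8,0,0,0,0]

```text
time: 4.62
ee_pos: [457.5, -200.1, 26.7]
tool_rot: [180.0, 0.0, 91.2]
wrist_force: [0.5, 0.6, 0.2]
opening: 9.0
grasp_force: 0.0
```

```bash
python3 -c "
from h import *
st()"
```

```text
4.62 [ 457.5 -200.1   26.7] [1.7999e+02 1.0000e-02 9.1200e+01] F [0.48 0.58 0.21] T [-0.06  0.07 -0.04] op 9.0 g 0.0 q [-27.  -9. 116.  -0.  73. -28.]
```

```bash
python3 - <<'E'
from h import *
d=grab('wrist','w3.png')
s=ctrl.get_state();p=np.array(s['ee_pos'])
for z in (6,8,15,27,40):
    print(z,[w2px(d,(p[0]+dx,p[1]+7,z)).round(0) for dx in(-9,0,9)])
print('bar end',[w2px(d,(457-2.3+dx,-86,26)).round(0) for dx in(-9,9)])
i=cv2.imread('pics/w3.png')[10:310,180:380];cv2.imwrite('pics/w3c.png',cv2.resize(i,None,fx=2,fy=2))
E
```

```text
6 [array([264., 227.]), array([278., 227.]), array([292., 227.])]
8 [array([264., 228.]), array([278., 228.]), array([292., 228.])]
15 [array([264., 231.]), array([278., 232.]), array([292., 232.])]
27 [array([263., 238.]), array([278., 238.]), array([293., 239.])]
40 [array([261., 246.]), array([278., 247.]), array([294., 247.])]
bar end [array([259.,  36.]), array([295.,  37.])]
```

View pics/w3c.png

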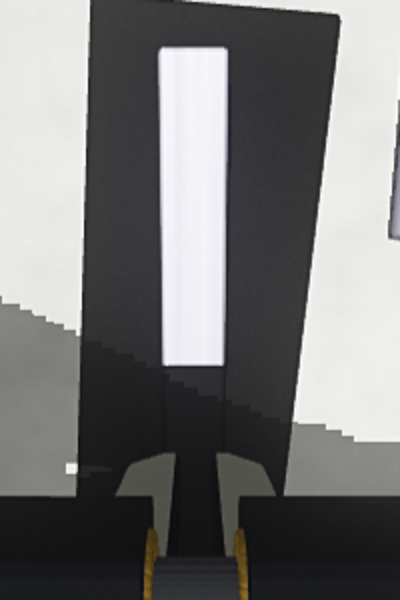

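>>> apply_moves:
  increments: [8,0,0,2,0,8,0,0,0,0]

```text
time: 4.92
ee_pos: [457.3, -200.1, 24.3]
tool_rot: [-180.0, -0.0, 91.2]
wrist_force: [-1.1, 0.3, -0.5]
opening: 8.1
grasp_force: 0.0
```

>>> apply_moves:
  increments: [8,0,0,2,0,8,0,0,0,0]

```text
time: 5.18
ee_pos: [457.6, -200.2, 24.1]
tool_rot: [180.0, 0.0, 91.2]
wrist_force: [-9.1, 4.9, 19.8]
opening: 8.0
grasp_force: 10.5
```

>>> apply_moves:
  increments: [8,0,0,-4,0,40,0,0,0,0,40,0,0,0,0,40,0,0,0,0,40,0,0,2,0,40,0,0,2,0,40,0,0,0,0]

```text
time: 6.05
ee_pos: [457.3, -200.0, 22.3]
tool_rot: [-180.0, -0.0, 91.2]
wrist_force: [0.1, 0.3, -0.2]
opening: 39.9
grasp_force: 0.0
```

>>> apply_moves:
  increments: [40,0,0,2,0,40,0,0,0,0]

```text
time: 6.3
ee_pos: [457.3, -200.1, 20.4]
tool_rot: [-180.0, -0.0, 91.2]
wrist_force: [0.5, 0.4, -0.9]
opening: 40.0
grasp_force: 0.0
```

>>> apply_moves:
  increments: [40,0,0,3,0,40,0,0,0,0]

```text
time: 6.55
ee_pos: [457.3, -200.1, 17.3]
tool_rot: [-180.0, -0.0, 91.2]
wrist_force: [0.3, -0.3, 0.0]
opening: 40.0
grasp_force: 0.0
```

>>> apply_moves:
  increments: [40,0,0,2,0,40,0,0,0,0]

```text
time: 6.8
ee_pos: [457.3, -200.1, 15.4]
tool_rot: [-180.0, -0.0, 91.2]
wrist_force: [-0.3, 0.3, -0.6]
opening: 39.9
grasp_force: 0.0
```

>>> apply_moves:
  increments: [10,0,0,0,0,10,0,0,0,0,10,0,0,0,0,10,0,0,0,0]

```text
time: 7.3
ee_pos: [457.4, -200.2, 15.6]
tool_rot: [180.0, 0.0, 91.2]
wrist_force: [-0.4, 0.9, 0.4]
opening: 17.7
grasp_force: 30.0
```

```bash
python3 -c "
from h import *
st()
plan([(457,-200,130,91.2,10),(560,150,130,86.5,10),(572.3,295.8,100,86.5,10),(572.3,295.8,40,86.5,10)])"
```

```text
7.3 [ 457.4 -200.2   15.6] [180.    0.   91.2] F [-0.4   0.88  0.35] T [-0.06  0.18 -0.04] op 17.7 g 30.0 q [-27.  -8. 116.  -0.  72. -28.]
15 rows end [572.1 296.   40.1] 86.5
10,0,-0,-38,-0,10,0,-0,-38,-0,10,0,-0.5,-38.5,-0,10,49.5,16,0,0.012,10,50,15,0,0.012,10,50,14.5,0,0.012,10,50.5,14,0,0.012,10,50.5,13.5,0,0.011
10,50.5,12.5,0,0.012,10,50.5,12.5,0,0.011,10,49,1,10,0,10,48.5,1,10,0,10,49,1,10,0,10,-0,0,30,0,10,-0,0,30,0
```

>>> apply_moves:
  increments: [10,0,0,-38,0,10,0,0,-38,0,10,0,-0.5,-38.5,0,10,49.5,16,0,0.012,10,50,15,0,0.012,10,50,14.5,0,0.012,10,50.5,14,0,0.012,10,50.5,13.5,0,0.011]

```text
time: 8.3
ee_pos: [530.7, 52.0, 129.8]
tool_rot: [-180.0, 0.0, 87.8]
wrist_force: [1.1, -0.7, -2.8]
opening: 17.8
grasp_force: 30.0
```

>>> apply_moves:
  increments: [10,50.5,12.5,0,0.012,10,50.5,12.5,0,0.011,10,49,1,10,0,10,48.5,1,10,0,10,49,1,10,0,10,0,0,30,0,10,0,0,30,0,10,0,0,0,0]

```text
time: 9.3
ee_pos: [570.6, 295.5, 37.3]
tool_rot: [-179.8, 0.1, 86.5]
wrist_force: [-0.2, 0.4, -3.1]
opening: 17.6
grasp_force: 30.0
```

```bash
python3 -c "
from h import *
st()
d=grab('wrist','w4.png')
p=ctrl.get_state()['ee_pos']
"
```

```text
9.3 [570.6 295.5  37.3] [-1.7976e+02  1.3000e-01  8.6510e+01] F [-0.24  0.35 -3.1 ] T [-0.01  0.05  0.02] op 17.6 g 30.0 q [25.  9. 97. -0. 74. 29.]
```

View pics/w4.png

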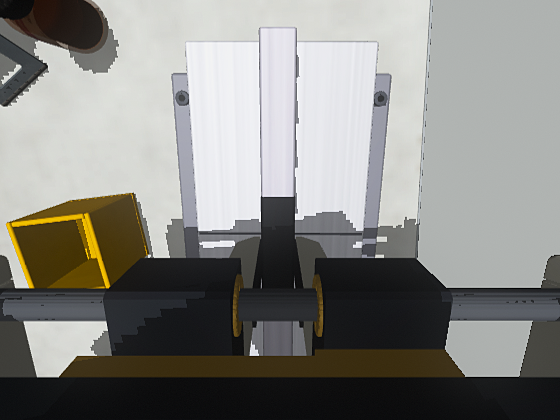

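The bar is aligned over the left plate (bar u≈278, plate u 187–378, scribe line at row 234). I'll lower it to contact.

>>> apply_moves:
  increments: [10,0,1.5,7,0,10,0,0,0,0]

```text
time: 9.6
ee_pos: [573.8, 295.9, 33.6]
tool_rot: [180.0, -0.0, 86.5]
wrist_force: [-0.9, 1.1, -2.9]
opening: 17.5
grasp_force: 30.0
```

>>> apply_moves:
  increments: [10,0,0,2.5,0,10,0,0,0,0]

```text
time: 9.85
ee_pos: [573.5, 295.9, 30.7]
tool_rot: [180.0, -0.0, 86.5]
wrist_force: [0.5, 0.2, -2.9]
opening: 17.4
grasp_force: 30.0
```

>>> apply_moves:
  increments: [10,0,0,1.5,0,10,0,0,0,0]

```text
time: 10.1
ee_pos: [573.5, 295.9, 29.0]
tool_rot: [-180.0, 0.0, 86.5]
wrist_force: [-0.3, 0.2, -3.1]
opening: 17.6
grasp_force: 30.0
```

>>> apply_moves:
  increments: [10,0,0,2,0,10,0,0,0,0]

```text
time: 10.35
ee_pos: [573.4, 295.9, 26.8]
tool_rot: [-180.0, 0.0, 86.5]
wrist_force: [-0.1, 0.4, -3.6]
opening: 17.8
grasp_force: 30.0
```

>>> apply_moves:
  increments: [10,0,0,1.5,0,10,0,0,0,0]

```text
time: 10.6
ee_pos: [573.6, 296.0, 25.6]
tool_rot: [180.0, -0.0, 86.5]
wrist_force: [-0.4, 0.6, -1.9]
opening: 17.7
grasp_force: 30.0
```

Contact came at z≈25.5. I'll release, rise, shift to the left end and close the fingers.

>>> apply_moves:
  increments: [40,0,0,0.5,0,40,0,0,0,0,40,0,0,0,0,40,0,0,-20,0,0,45,0,-6,0,0,47,0,0,0,0,0,0,0,0,0,0,0,0,0]

```text
time: 11.6
ee_pos: [579.2, 387.6, 51.8]
tool_rot: [180.0, -0.0, 86.5]
wrist_force: [0.2, -0.1, 0.0]
opening: 4.9
grasp_force: 0.0
```

>>> apply_moves:
  increments: [0,0,0,0,0,0,0,0,12,0,0,0,0,0,0]

```text
time: 11.98
ee_pos: [578.6, 386.9, 37.5]
tool_rot: [-179.9, 0.1, 86.5]
wrist_force: [-0.1, 0.9, -0.8]
opening: 0.8
grasp_force: 0.0
```

```bash
python3 -c "
from h import *
st()"
```

```text
11.97 [578.6 386.9  37.5] [-1.799e+02  7.000e-02  8.647e+01] F [-0.14  0.85 -0.79] T [-0.13  0.06  0.06] op 0.8 g 0.0 q [32. 15. 90. -0. 75. 35.]
```

>>> apply_moves:
  increments: [0,0,0,1.5,0,0,0,0,0,0]

```text
time: 12.22
ee_pos: [579.2, 387.7, 37.6]
tool_rot: [180.0, 0.0, 86.5]
wrist_force: [-0.3, 0.9, 0.3]
opening: 0.4
grasp_force: 0.0
```

>>> apply_moves:
  increments: [0,0,0,1,0,0,0,0,0,0]

```text
time: 12.48
ee_pos: [579.1, 387.8, 36.5]
tool_rot: [180.0, -0.0, 86.5]
wrist_force: [0.1, 0.2, -0.2]
opening: 0.4
grasp_force: 0.0
```

>>> apply_moves:
  increments: [0,0,0,1,0,0,0,0,0,0]

```text
time: 12.72
ee_pos: [579.1, 387.8, 35.5]
tool_rot: [-180.0, 0.0, 86.5]
wrist_force: [-1.0, 0.1, 0.3]
opening: 0.4
grasp_force: 0.0
```

>>> apply_moves:
  increments: [0,0,0,1,0,0,0,0,0,0]

```text
time: 12.98
ee_pos: [579.1, 387.7, 34.4]
tool_rot: [-180.0, 0.0, 86.5]
wrist_force: [-0.3, -0.0, 1.1]
opening: 0.4
grasp_force: 0.0
```

>>> apply_moves:
  increments: [0,0,0,0.5,0,0,0,0,0,0]

```text
time: 13.22
ee_pos: [579.2, 387.8, 34.2]
tool_rot: [180.0, -0.0, 86.5]
wrist_force: [-0.4, -0.2, 1.6]
opening: 0.8
grasp_force: 0.9
```

>>> apply_moves:
  increments: [0,0,0,0.5,0,0,0,0,0,0]

```text
time: 13.48
ee_pos: [579.2, 387.8, 34.2]
tool_rot: [180.0, -0.0, 86.5]
wrist_force: [-2.9, -2.3, 7.4]
opening: 0.3
grasp_force: 3.3
```

>>> apply_moves:
  increments: [0,0,0,0.5,0,0,0,0,0,0]

```text
time: 13.72
ee_pos: [579.2, 387.9, 34.1]
tool_rot: [180.0, -0.0, 86.5]
wrist_force: [-4.5, -2.3, 10.9]
opening: 0.1
grasp_force: 5.4
```

Firm contact at z=34.1, the level height, so the left end doesn't sink. Now the right end.

>>> apply_moves:
  increments: [0,0,0,-12,0,0,-47,0,0,0,0,-47,0,0,0,0,-47,0,0,0,0,-45,0,0,0,0,0,0,9,0,0,0,0,0,0]

```text
time: 14.6
ee_pos: [567.7, 202.3, 35.7]
tool_rot: [-180.0, -0.0, 86.5]
wrist_force: [-0.2, 0.1, -0.6]
opening: 0.5
grasp_force: 0.0
```

>>> apply_moves:
  increments: [0,0,0,1.5,0,0,0,0,0,0]

```text
time: 14.85
ee_pos: [567.8, 202.9, 34.5]
tool_rot: [-180.0, -0.0, 86.6]
wrist_force: [0.8, 0.1, -0.4]
opening: 0.5
grasp_force: 0.0
```

>>> apply_moves:
  increments: [0,0,0,0.5,0,0,0,0,0,0]

```text
time: 15.1
ee_pos: [567.8, 202.4, 34.2]
tool_rot: [180.0, -0.0, 86.5]
wrist_force: [0.5, 2.1, 1.5]
opening: 0.4
grasp_force: 0.5
```

>>> apply_moves:
  increments: [0,0,0,0.5,0,0,0,0,0,0]

```text
time: 15.35
ee_pos: [567.9, 202.4, 34.2]
tool_rot: [180.0, -0.0, 86.5]
wrist_force: [-2.3, 1.2, 5.4]
opening: 0.3
grasp_force: 3.1
```

It stops at 34.2 on both sides, so the left plate is flat. I'll regrip at the middle.

>>> apply_moves:
  increments: [0,0,0,0.5,0,40,0,0,-25,0,40,47,0,0,0,40,46,0,0,0,40,0,0,0,0,40,0,0,30,0,40,0,0,4,0,10,0,0,0,0]

```text
time: 16.35
ee_pos: [573.6, 294.4, 24.4]
tool_rot: [-180.0, 0.0, 86.5]
wrist_force: [0.9, 0.1, -0.0]
opening: 34.0
grasp_force: 0.0
```

>>> apply_moves:
  increments: [10,0,0,0,0,10,0,0,0,0,10,0,0,0,0]

```text
time: 16.73
ee_pos: [573.9, 294.9, 25.1]
tool_rot: [179.9, -0.0, 86.5]
wrist_force: [-1.7, -2.1, 7.3]
opening: 17.6
grasp_force: 30.0
```

```bash
python3 -c "
from h import *
st()
plan([(573,296,90,86.5,10),(582.4,-31.5,90,90,10),(582.4,-31.5,31,90,10)])"
```

```text
16.73 [573.9 294.9  25.1] [ 1.7993e+02 -2.0000e-02  8.6500e+01] F [-1.67 -2.12  7.29] T [-0.46  0.28 -0.01] op 17.6 g 30.0 q [25. 10. 98. -0. 73. 28.]
10 rows end [582.2 -31.6  31.1] 90.0
10,0.5,-0.5,-32.5,0,10,0.5,-0.5,-32.5,0,10,-54.5,5,0,-0.01,10,-54.5,4.5,0,-0.01,10,-54.5,4,0,-0.01,10,-54.5,3,0,-0.01,10,-54.5,2.5,0,-0.011,10,-54.5,2,0,-0.01
10,0,0,29.5,-0,10,0,0,29.5,-0
```

>>> apply_moves:
  increments: [10,0.5,-0.5,-32.5,0,10,0.5,-0.5,-32.5,0,10,-54.5,5,0,-0.01,10,-54.5,4.5,0,-0.01,10,-54.5,4,0,-0.01,10,-54.5,3,0,-0.01,10,-54.5,2.5,0,-0.011,10,-54.5,2,0,-0.01]

```text
time: 17.73
ee_pos: [581.4, -33.3, 89.0]
tool_rot: [-180.0, -0.0, 90.0]
wrist_force: [1.0, 0.4, -2.5]
opening: 17.2
grasp_force: 30.0
```

>>> apply_moves:
  increments: [10,0,0,29.5,0,10,0,0,29.5,0,10,0,0,0,0,10,0,0,3,0,10,0,0,0,0]

```text
time: 18.35
ee_pos: [582.3, -31.5, 28.1]
tool_rot: [179.9, 0.0, 90.0]
wrist_force: [-0.1, -0.6, -3.2]
opening: 17.5
grasp_force: 30.0
```

>>> apply_moves:
  increments: [10,0,0,2,0,10,0,0,0,0]

```text
time: 18.6
ee_pos: [581.8, -31.5, 25.2]
tool_rot: [180.0, 0.0, 90.0]
wrist_force: [-0.4, 0.5, -2.9]
opening: 17.6
grasp_force: 30.0
```

```bash
python3 -c "
from h import *
st()"
```

```text
18.6 [581.8 -31.5  25.2] [179.98   0.    90.01] F [-0.36  0.47 -2.93] T [-0.09  0.06  0.  ] op 17.6 g 30.0 q [ -6.   2. 106.  -0.  72.  -6.]
```

>>> apply_moves:
  increments: [10,0,0,1,0,40,0,0,0,0,40,0,0,0,0,40,0,0,0,0,40,0,0,-25,0,0,46,0,0,0,0,46,0,0,0,0,0,0,0,0]

```text
time: 19.6
ee_pos: [581.7, 62.7, 49.1]
tool_rot: [180.0, -0.0, 90.2]
wrist_force: [-1.0, -0.2, -0.6]
opening: 14.5
grasp_force: 0.0
```

>>> apply_moves:
  increments: [0,0,0,0,0,0,0,0,6,0,0,0,0,4,0,0,0,0,3,0,0,0,0,0,0]

```text
time: 20.23
ee_pos: [581.7, 60.2, 35.7]
tool_rot: [-180.0, 0.0, 90.0]
wrist_force: [0.1, -0.4, -0.1]
opening: 0.7
grasp_force: 0.0
```

>>> apply_moves:
  increments: [0,0,0,1.5,0,0,0,0,0,0]

```text
time: 20.48
ee_pos: [581.8, 60.4, 34.5]
tool_rot: [-180.0, -0.0, 90.0]
wrist_force: [0.6, -0.2, 0.3]
opening: 0.4
grasp_force: 0.0
```

>>> apply_moves:
  increments: [0,0,0,1.5,0,0,0,0,0,0]

```text
time: 20.72
ee_pos: [581.7, 60.4, 32.9]
tool_rot: [-180.0, 0.0, 90.0]
wrist_force: [-0.5, 0.6, -0.4]
opening: 0.5
grasp_force: 0.0
```

Already below 34 with no force, so this plate is bowed. Lowering further.

>>> apply_moves:
  increments: [0,0,0,2,0,0,0,0,0,0]

```text
time: 20.98
ee_pos: [581.7, 60.4, 30.8]
tool_rot: [-180.0, -0.0, 90.0]
wrist_force: [-0.7, -0.3, -0.6]
opening: 0.5
grasp_force: 0.0
```

>>> apply_moves:
  increments: [0,0,0,1.5,0,0,0,0,0,0]

```text
time: 21.22
ee_pos: [581.7, 60.4, 29.4]
tool_rot: [-180.0, 0.0, 90.0]
wrist_force: [0.2, 0.1, 0.8]
opening: 0.3
grasp_force: 0.0
```

>>> apply_moves:
  increments: [0,0,0,1,0,0,0,0,0,0]

```text
time: 21.48
ee_pos: [581.8, 60.4, 28.6]
tool_rot: [180.0, -0.0, 90.0]
wrist_force: [-0.3, -0.1, 0.3]
opening: 0.3
grasp_force: 0.1
```

>>> apply_moves:
  increments: [0,0,0,0.5,0,0,0,0,0,0]

```text
time: 21.72
ee_pos: [581.9, 60.4, 28.4]
tool_rot: [180.0, -0.0, 90.0]
wrist_force: [-2.0, -0.2, 4.3]
opening: 0.1
grasp_force: 2.2
```

>>> apply_moves:
  increments: [0,0,0,0.5,0,0,0,0,0,0]

```text
time: 21.98
ee_pos: [582.0, 60.4, 28.2]
tool_rot: [180.0, 0.0, 90.0]
wrist_force: [-4.4, 0.0, 9.2]
opening: 0.4
grasp_force: 4.7
```

The left end stops 6 mm low, at 28.3. Now the right end, which should start high and rock down.

>>> apply_moves:
  increments: [0,0,0,-22,0,0,-46,0,0,0,0,-46,0,0,0,0,-46,0,0,0,0,-46,0,0,0,0,0,0,5,0,0,0,0,0,0]

```text
time: 22.85
ee_pos: [581.4, -123.3, 43.9]
tool_rot: [-179.9, -0.0, 90.0]
wrist_force: [0.3, 0.6, 0.1]
opening: 0.5
grasp_force: 0.0
```

>>> apply_moves:
  increments: [0,0,0,2.5,0,0,0,0,2,0,0,0,0,2,0,0,0,0,2,0,0,0,0,2,0,0,0,0,2,0,0,0,0,2,0,0,0,0,0,0]

```text
time: 23.85
ee_pos: [581.7, -123.6, 29.8]
tool_rot: [-180.0, -0.0, 90.0]
wrist_force: [0.2, 0.2, 0.4]
opening: 0.6
grasp_force: 0.4
```

>>> apply_moves:
  increments: [0,0,0,1.5,0,0,0,0,0,0]

```text
time: 24.1
ee_pos: [581.8, -123.6, 28.5]
tool_rot: [-180.0, -0.0, 90.0]
wrist_force: [0.4, -0.8, 0.0]
opening: 0.5
grasp_force: 0.0
```

>>> apply_moves:
  increments: [0,0,0,0.5,0,0,0,0,0,0]

```text
time: 24.35
ee_pos: [581.8, -123.6, 28.2]
tool_rot: [180.0, 0.0, 90.0]
wrist_force: [-0.6, 0.7, 1.4]
opening: 0.7
grasp_force: 0.6
```

>>> apply_moves:
  increments: [0,0,0,0.5,0,0,0,0,0,0]

```text
time: 24.6
ee_pos: [581.9, -123.6, 28.0]
tool_rot: [180.0, 0.0, 90.0]
wrist_force: [-2.1, 0.7, 5.8]
opening: 0.8
grasp_force: 3.0
```

```bash
python3 -c "
from h import *
st()"
```

```text
24.6 [ 581.9 -123.6   28. ] [1.7999e+02 1.0000e-02 9.0000e+01] F [-2.12  0.66  5.76] T [ 0.04  0.59 -0.03] op 0.8 g 3.0 q [-14.   3. 104.  -0.  72. -14.]
```

It rocks, so the left plate is the flat one. I'll regrip at the middle and return the bar to its mat.

>>> apply_moves:
  increments: [0,0,0,0.5,0,40,0,0,-30,0,40,46,0,0,0,40,46,0,0,0,40,0,0,0,0,40,0,0,24,0,40,0,0,8.5,0,10,0,0,0,0]

```text
time: 25.6
ee_pos: [581.5, -32.1, 24.1]
tool_rot: [-179.9, -0.0, 90.0]
wrist_force: [0.5, -0.4, -0.4]
opening: 34.2
grasp_force: 0.0
```

>>> apply_moves:
  increments: [10,0,0,0,0,10,0,0,0,0,10,0,0,0,0]

```text
time: 25.98
ee_pos: [582.3, -31.8, 25.3]
tool_rot: [179.9, 0.0, 90.0]
wrist_force: [-0.3, -1.7, 3.7]
opening: 17.4
grasp_force: 30.0
```

```bash
python3 -c "
from h import *
st()
plan([(582,-31.5,100,90,10),(457,-201,100,89,10),(457,-201,24,89,10,35)])"
```

```text
25.98 [582.3 -31.8  25.3] [1.7993e+02 2.0000e-02 9.0000e+01] F [-0.31 -1.7   3.69] T [-0.34 -0.06  0.03] op 17.4 g 30.0 q [ -6.   2. 106.  -0.  72.  -6.]
9 rows end [ 457.2 -201.    23.8] 89.02
10,0,-0,-37.5,-0,10,0.5,-0.5,-37,-0,10,-42.5,-31,-0,0.004,10,-42.5,-31,-0,0.004,10,-42.5,-31,-0,0.005,10,-43,-30.5,-0,0.004,10,0,-0,25.5,0,10,0,-0,25,0
10,0,-0,25.5,0
```

>>> apply_moves:
  increments: [10,0,0,-37.5,0,10,0.5,-0.5,-37,0,10,-42.5,-31,0,0.004,10,-42.5,-31,0,0.004,10,-42.5,-31,0,0.005,10,-43,-30.5,0,0.004,10,0,0,25.5,0,10,0,0,25,0]

```text
time: 26.98
ee_pos: [456.2, -201.4, 48.0]
tool_rot: [180.0, 0.0, 88.9]
wrist_force: [0.5, 0.5, -4.1]
opening: 17.3
grasp_force: 30.0
```

>>> apply_moves:
  increments: [10,0,0,25.5,0,10,0,0,0,0,10,0,0,2,0,10,0,0,0,0]

```text
time: 27.48
ee_pos: [457.2, -201.0, 22.0]
tool_rot: [179.9, 0.0, 89.0]
wrist_force: [-1.1, -0.5, -3.4]
opening: 17.7
grasp_force: 30.0
```

```bash
python3 -c "
from h import *
st()"
```

```text
27.48 [ 457.2 -201.    22. ] [1.7994e+02 3.0000e-02 8.9030e+01] F [-1.15 -0.5  -3.41] T [-0.02  0.11  0.05] op 17.7 g 30.0 q [-27.  -9. 116.   0.  72. -26.]
```

>>> apply_moves:
  increments: [10,0,0,2,0,10,0,0,0,0,10,0,0,2,0,10,0,0,0,0]
  force: 8

```text
time: 27.98
ee_pos: [456.6, -200.8, 16.9]
tool_rot: [-180.0, -0.0, 89.0]
wrist_force: [-0.5, 0.7, -2.9]
opening: 18.0
grasp_force: 8.0
```

>>> apply_moves:
  increments: [10,0,0,1,0,40,0,0,0,0,40,0,0,0,0,40,0,0,0,0,40,0,0,0,0,40,0,0,-30,0,60,0,0,-50,0,93,0,0,-50,0]

```text
time: 28.98
ee_pos: [456.5, -200.7, 147.5]
tool_rot: [-180.0, -0.0, 89.0]
wrist_force: [0.3, 0.3, 0.4]
opening: 55.6
grasp_force: 0.0
```

```bash
python3 - <<'E'
from h import *
st()
d=grab('top','top1.png')
i=cv2.imread('pics/top1.png')
cv2.imwrite('pics/top1c.png',cv2.resize(i[150:245,135:395],None,fx=3,fy=3,interpolation=cv2.INTER_CUBIC))
plan([(450,-100,150,180,93),(450,301,130,180,93)])
E
```

```text
28.98 [ 456.5 -200.7  147.5] [-1.7999e+02 -1.0000e-02  8.9020e+01] F [0.29 0.34 0.36] T [-0.12  0.04  0.02] op 55.6 g 0.0 q [-27. -14. 109.  -0.  85. -26.]
17 rows end [450.2 301.  130.2] 180.01
93,11.5,-1,0.5,-0.176,93,11.5,1,0.5,-0.176,93,11,3,0.5,-0.177,93,10.5,4.5,0.5,-0.176,93,9,6.5,0.5,-0.177,93,8,8,0.5,-0.176,93,6.5,9,0.5,-0.177,93,5,10,0.5,-0.176
93,3,11,0.5,-0.177,93,-0,50,2.5,0,93,-0,50,2.5,0,93,-0,50,2.5,0,93,-0,50,2.5,0,93,-0,50,2.5,0,93,-0,50.5,2.5,0,93,-0,50,2.5,0
93,-0.5,50.5,2.5,0
```

View pics/top1c.png

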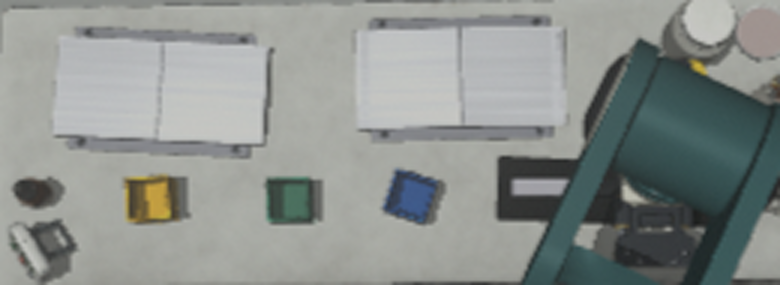

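The bar is back on the mat and the cups haven't moved (yellow, green and blue in place). The bar contacts put the true fingertips about 2 mm above the TCP reading, so I'll allow for that. Next is the green cup.

```bash
python3 - <<'E'
from h import *
plan([(450,-20,140,180,75),(447.5,152,120,180,75),(447.5,152,40,180,75),(447.5,152,9,180,75,20)])
E
```

```text
17 rows end [447.4 151.9   9.2] 180.01
75,20,-1.5,1.5,-0.176,75,20,2.5,1.5,-0.176,75,19.5,6,1.5,-0.177,75,18,9,1.5,-0.176,75,16,12,1.5,-0.177,75,14,15,2,-0.176,75,11,17,1.5,-0.177,75,8,18.5,2,-0.176
75,4.5,19.5,1.5,-0.177,75,0.5,43,5,0,75,0.5,43,5,0,75,0.5,43,5,0,75,1,43,5,0,75,-0,0,40,0,75,-0,0,40,0,75,-0,0,15.5,0
75,-0,0,15.5,0
```

>>> apply_moves:
  increments: [75,20,-1.5,1.5,-0.176,75,20,2.5,1.5,-0.176,75,19.5,6,1.5,-0.177,75,18,9,1.5,-0.176,75,16,12,1.5,-0.177,75,14,15,2,-0.176,75,11,17,1.5,-0.177,75,8,18.5,2,-0.176]

```text
time: 30.02
ee_pos: [449.3, -38.7, 132.9]
tool_rot: [-180.0, 0.0, 170.2]
wrist_force: [-0.3, 0.1, 1.1]
opening: 74.9
grasp_force: 0.0
```

>>> apply_moves:
  increments: [75,4.5,19.5,1.5,-0.177,75,0.5,43,5,0,75,0.5,43,5,0,75,0.5,43,5,0,75,1,43,5,0,75,0,0,0,0]

```text
time: 30.78
ee_pos: [445.3, 154.7, 110.9]
tool_rot: [180.0, -0.0, -179.8]
wrist_force: [-0.3, 0.4, -1.1]
opening: 74.8
grasp_force: 0.0
```

```bash
python3 - <<'E'
from h import *
st()
d=grab('wrist','w5.png')
plan([(447.5,152,40,180,75),(447.5,152,9,180,75,20)])
E
```

```text
30.77 [445.3 154.7 110.9] [ 1.8000e+02 -5.0000e-02 -1.7981e+02] F [-0.27  0.37 -1.13] T [ 0.04 -0.03 -0.03] op 74.8 g 0.0 q [ 16. -17. 114.   0.  82. -74.]
4 rows end [447.5 152.    9.2] -180.02
75,-1,-0.5,35.5,0.001,75,-1,-1,35.5,0.002,75,-0,0,15.5,-0,75,-0,0,15.5,-0
```

View pics/w5.png

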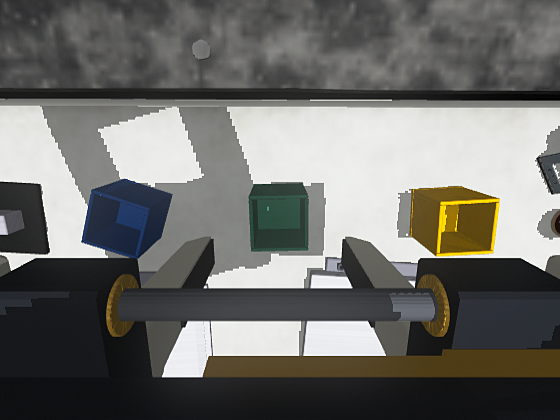

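```bash
python3 - <<'E'
from h import *
d=grab('wrist')
print(np.mean([px2w(d,u,v,52) for u,v in[(249,196),(307,196),(308,250),(248,250)]],0))
E
```

```text
[448.16440408 153.77446383  52.        ]
```

>>> apply_moves:
  increments: [75,-1,-0.5,35.5,0,75,-1,-0.5,35.5,0,75,0,0,15.5,0,75,0,0,15.5,0,30,0,0,0,0,30,0,0,0,0,30,0,0,0,0,30,0,0,0,0]
  force: 8

```text
time: 31.88
ee_pos: [448.2, 151.9, 10.3]
tool_rot: [180.0, 0.1, -180.0]
wrist_force: [0.4, 0.2, 5.1]
opening: 45.7
grasp_force: 8.0
```

```bash
python3 - <<'E'
from h import *
st()
# G=TCP+21 ; edge x 357
plan([(447.5,152,105,180,30),(400,200,105,180,30,40)])
E
```

```text
31.88 [448.2 151.9  10.3] [ 1.7997e+02  7.0000e-02 -1.7998e+02] F [0.4  0.18 5.15] T [ 0.1   0.07 -0.01] op 45.7 g 8.0 q [ 16. -11. 120.   0.  71. -74.]
4 rows end [400.2 199.9 104.8] -179.98
30,0.5,0,-47.5,0,30,0,0,-47,0,30,24,24,-0,0,30,23.5,24,-0,0
```

>>> apply_moves:
  increments: [30,0,0,-1.5,0,30,0,0,0,0]

```text
time: 32.12
ee_pos: [447.7, 151.6, 11.1]
tool_rot: [-180.0, -0.0, -180.0]
wrist_force: [0.1, 0.4, -0.7]
opening: 46.3
grasp_force: 8.0
```

>>> apply_moves:
  increments: [30,0,0,-46,0,30,0,0,-47,0,30,0,0,0,0,30,0,0,0,0]

```text
time: 32.62
ee_pos: [447.4, 151.5, 103.2]
tool_rot: [-180.0, -0.0, -180.0]
wrist_force: [-0.6, -1.1, -0.7]
opening: 45.8
grasp_force: 8.0
```

```bash
python3 - <<'E'
from h import *
st()
d=grab('wrist','w6.png');e=grab('side','s6.png')
i=cv2.imread('pics/w6.png')[150:360,150:410]
u,v=w2px(e,(448,152,110)).astype(int);print(u,v)
j=cv2.imread('pics/s6.png')[max(v-50,0):v+55,max(u-65,0):u+65]
cv2.imwrite('pics/c6.png',np.hstack([cv2.resize(i,(390,315)),cv2.resize(j,(390,315))]))
E
```

```text
32.62 [447.4 151.5 103.2] [-1.7998e+02 -4.0000e-02 -1.7999e+02] F [-0.58 -1.07 -0.74] T [-0.05 -0.   -0.  ] op 45.8 g 8.0 q [ 16. -16. 115.  -0.  82. -74.]
280 245
```

View pics/c6.png

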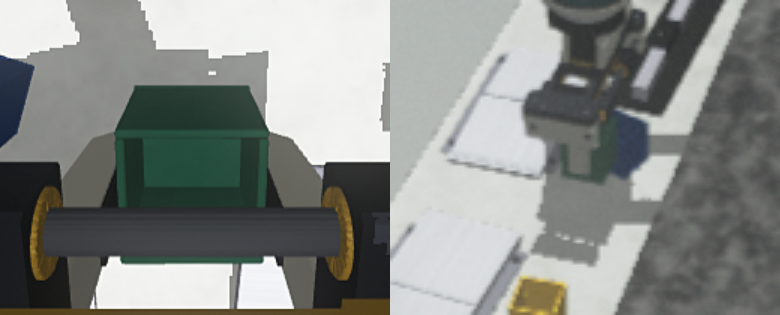

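The cup is held 10 mm below the fingertips with its rim just under the gripper's rod, so there's no room to swing it. I'll set it down and regrip near the rim.

>>> apply_moves:
  increments: [30,0,0,46,0,30,0,0,44,0,30,0,0,1,0,30,0,0,1,0,66,0,0,0,0,66,0,0,0,0,66,0,0,0,0,66,0,0,-12,0]

```text
time: 33.72
ee_pos: [447.4, 151.5, 24.0]
tool_rot: [-180.0, -0.1, -180.0]
wrist_force: [-0.3, 0.5, 0.5]
opening: 66.3
grasp_force: 0.0
```

>>> apply_moves:
  increments: [66,0,0,-12,0,30,0,0,0,0,30,0,0,0,0,30,0,0,0,0,30,0,0,0,0]
  force: 8

```text
time: 34.35
ee_pos: [447.6, 151.6, 35.8]
tool_rot: [-180.0, -0.0, -180.0]
wrist_force: [-0.6, -0.0, 1.4]
opening: 45.6
grasp_force: 8.0
```

```bash
python3 - <<'E'
from h import *
st()
print(35)
plan([(448,152,135,180,30),(405,190,135,180,30)])
E
```

```text
34.35 [447.6 151.6  35.8] [-1.7999e+02 -3.0000e-02 -1.7999e+02] F [-0.62 -0.    1.41] T [-0.01  0.07  0.02] op 45.6 g 8.0 q [ 16. -13. 119.  -0.  74. -74.]
35
4 rows end [405.1 190.1 134.8] -179.99
30,-0,0,-49.5,0,30,-0.5,0.5,-49.5,0,30,21.5,19,-0,0,30,21.5,19,-0,0
```

>>> apply_moves:
  increments: [30,0,0,-49.5,0,30,-0.5,0.5,-49.5,0,30,21.5,19,0,0,30,21.5,19,0,0,30,23,0,-1,0,30,0,0,0,0]

```text
time: 35.1
ee_pos: [381.6, 190.4, 136.0]
tool_rot: [180.0, 0.0, -179.9]
wrist_force: [0.0, -0.8, -0.9]
opening: 45.8
grasp_force: 8.0
```

>>> apply_moves:
  increments: [30,6,0,-3,0,30,6,0,-4,0,30,7,0,-1,0,30,6,0,-1,0,30,7,0,1,0,30,6,0,1,0,30,0,0,0,0]

```text
time: 35.98
ee_pos: [343.7, 190.2, 142.8]
tool_rot: [180.0, -0.0, -180.0]
wrist_force: [0.4, -0.1, -0.6]
opening: 46.0
grasp_force: 8.0
```

>>> apply_moves:
  increments: [30,5,0,3,0,30,5,0,3,0,30,4,0,3,0,30,3,0,4,0,30,0,0,0,0]

```text
time: 36.6
ee_pos: [326.9, 190.1, 129.6]
tool_rot: [-180.0, -0.0, -180.0]
wrist_force: [-0.1, -0.3, -0.7]
opening: 45.9
grasp_force: 8.0
```

```bash
python3 - <<'E'
from h import *
st()
d=grab('wrist','w7.png');e=grab('side','s7.png')
u,v=w2px(e,(330,190,130)).astype(int);print(u,v)
i=cv2.imread('pics/w7.png')[150:360,150:410]
j=cv2.imread('pics/s7.png')[max(v-60,0):v+45,max(u-65,0):u+65]
cv2.imwrite('pics/c7.png',np.hstack([cv2.resize(i,(390,315)),cv2.resize(j,(390,315))]))
E
```

```text
36.6 [326.9 190.1 129.6] [-1.7999e+02 -4.0000e-02 -1.7997e+02] F [-0.06 -0.25 -0.74] T [0.   0.04 0.02] op 45.9 g 8.0 q [ 26. -32. 123.   0.  89. -64.]
315 255
```

View pics/c7.png

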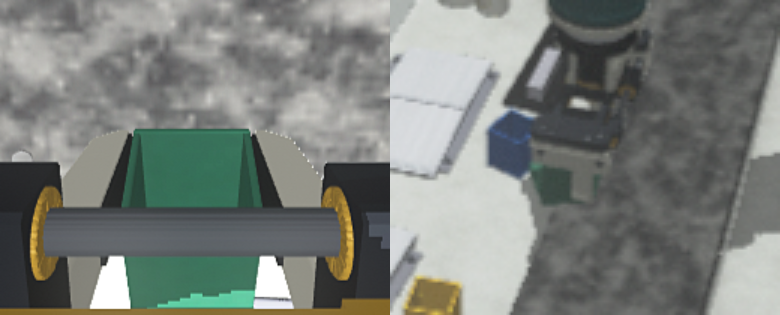

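The cup has swung most of the way, mouth toward the robot, but isn't quite flat. I'll move over the shelf and lower it to flatten it.

>>> apply_moves:
  increments: [30,6,0,0,0,30,6,0,0,0,30,0,0,2,0,30,0,0,2,0,30,0,0,0,0]

```text
time: 37.33
ee_pos: [315.2, 190.2, 125.9]
tool_rot: [180.0, -0.0, -180.0]
wrist_force: [-0.1, 0.8, 1.7]
opening: 46.1
grasp_force: 8.0
```

>>> apply_moves:
  increments: [30,0,0,2,0,30,0,0,0,0]

```text
time: 37.58
ee_pos: [315.2, 190.1, 123.9]
tool_rot: [-180.0, -0.0, -180.0]
wrist_force: [-1.2, 0.8, 2.3]
opening: 46.2
grasp_force: 8.0
```

>>> apply_moves:
  increments: [30,0,0,2,0,30,0,0,0,0]

```text
time: 37.83
ee_pos: [315.2, 190.1, 121.9]
tool_rot: [-180.0, -0.0, -180.0]
wrist_force: [-1.6, 0.6, 2.0]
opening: 45.8
grasp_force: 8.0
```

>>> apply_moves:
  increments: [30,0,0,2,0,30,0,0,0,0]

```text
time: 38.08
ee_pos: [315.2, 190.1, 119.9]
tool_rot: [-180.0, -0.0, -180.0]
wrist_force: [-1.2, 0.8, 1.7]
opening: 45.9
grasp_force: 8.0
```

>>> apply_moves:
  increments: [30,0,0,1.5,0,30,0,0,0,0]

```text
time: 38.33
ee_pos: [315.2, 190.1, 118.4]
tool_rot: [-180.0, -0.0, -180.0]
wrist_force: [-1.8, 0.3, 4.0]
opening: 45.9
grasp_force: 8.0
```

>>> apply_moves:
  increments: [30,0,0,1.5,0,30,0,0,0,0]

```text
time: 38.58
ee_pos: [315.2, 190.1, 117.0]
tool_rot: [180.0, -0.0, -180.0]
wrist_force: [-2.5, 0.4, 3.3]
opening: 46.1
grasp_force: 8.0
```

```bash
python3 - <<'E'
from h import *
st()
d=grab('wrist','w8.png');c=d['color'].astype(int)
m=(c[:,:,1]-c[:,:,0]>15)&(c[:,:,1]-c[:,:,2]>3)
for r in range(180,380,6):
    x=np.where(m[r])[0]
    if len(x)>8: print(r,x.min(),x.max(),len(x),c[r,278])
E
```

```text
38.58 [315.2 190.1 117. ] [ 180.     -0.   -179.99] F [-2.51  0.39  3.29] T [ 0.06  0.23 -0.01] op 46.1 g 8.0 q [ 27. -33. 125.   0.  88. -63.]
246 239 316 78 [41 86 66]
252 237 318 82 [39 84 64]
258 235 319 85 [39 85 65]
264 233 321 89 [40 84 65]
270 232 323 92 [39 82 64]
276 230 325 96 [37 82 64]
282 228 327 100 [26 51 40]
288 228 325 57 [37 54 49]
324 229 326 98 [39 83 64]
330 230 325 96 [41 85 65]
336 230 325 96 [41 84 66]
342 230 325 96 [40 83 65]
348 231 324 94 [40 86 65]
354 231 324 94 [36 87 68]
```

>>> apply_moves:
  increments: [30,4,0,0,0,30,4,0,0,0,30,0,0,0,0,66,0,0,0,0,66,0,0,0,0,66,0,0,0,0,66,0,0,-20,0,66,0,0,-40,0]

```text
time: 39.62
ee_pos: [306.8, 189.9, 177.9]
tool_rot: [-180.0, -0.1, -180.0]
wrist_force: [-0.0, 0.2, -0.2]
opening: 66.2
grasp_force: 0.0
```

>>> apply_moves:
  increments: [66,-40,0,0,0,66,-40,0,0,0,66,-40,0,0,0,66,0,0,0,0]

```text
time: 40.12
ee_pos: [429.0, 189.9, 177.7]
tool_rot: [-180.0, -0.0, 179.9]
wrist_force: [-0.4, 0.5, -0.1]
opening: 66.2
grasp_force: 0.0
```

```bash
cat >> h.py <<'E'
def blob(c,col):
    h=cv2.cvtColor(c,cv2.COLOR_RGB2HSV);lo,hi={'g':((65,60,25),(90,255,255)),'y':((15,140,60),(32,255,255)),'b':((105,110,40),(125,255,255))}[col]
    m=cv2.morphologyEx(cv2.inRange(h,lo,hi),cv2.MORPH_OPEN,np.ones((3,3)));cs=cv2.findContours(m,cv2.RETR_EXTERNAL,cv2.CHAIN_APPROX_NONE)[0]
    return max(cs,key=cv2.contourArea)
E
python3 - <<'E'
from h import *
st()
d=grab('wrist','w9.png')
k=blob(d['color'],'g');print(cv2.boundingRect(k),cv2.approxPolyDP(cv2.convexHull(k),3,True)[:,0].tolist())
for z in(114,160): print(z,[(x,w2px(d,(x,190,z)).round(0).tolist()) for x in(300,307,350,360)])
E
```

```text
40.12 [429.  189.9 177.7] [-1.7998e+02 -4.0000e-02  1.7994e+02] F [-0.39  0.5  -0.14] T [-0.03  0.02 -0.05] op 66.2 g 0.0 q [ 21. -19. 110.  -0.  89. -69.]
(236, 21, 84, 100) [[318, 22], [316, 120], [239, 120], [236, 23]]
114 [(300, [278.0, 39.0]), (307, [278.0, 51.0]), (350, [278.0, 115.0]), (360, [278.0, 129.0])]
160 [(300, [278.0, 16.0]), (307, [278.0, 30.0]), (350, [278.0, 112.0]), (360, [278.0, 130.0])]
```

The cup lies flat on its side on the shelf, x 302 to 354, base toward +x. I'll grip it near the base.

```bash
python3 - <<'E'
from h import *
plan([(343,190,177,180,66),(343,190,135,180,66,45),(343,190,135,180,30),(343,190,135,180,30),(343,190,135,180,30),(343,190,135,180,30)])
E
```

```text
7 rows end [342.9 190.1 135.2] 180.02
66,42.5,-0,0.5,-0,66,42.5,-0,0,-0.001,66,-0,-0,42,0,30,-0,-0,0,0,30,-0,-0,0,0,30,-0,-0,0,0,30,-0,-0,0,0
```

>>> apply_moves:
  increments: [66,42.5,0,0.5,0,66,42.5,0,0,0,66,0,0,42,0,30,0,0,0,0,30,0,0,0,0,30,0,0,0,0,30,0,0,0,0]

```text
time: 41.05
ee_pos: [342.8, 190.4, 136.3]
tool_rot: [180.0, 0.1, 180.0]
wrist_force: [-3.5, -0.5, 8.0]
opening: 46.0
grasp_force: 8.0
```

>>> apply_moves:
  increments: [30,0,0,-12,0,30,-30,0,0,0,30,-31,0,0,0,30,0,0,26,0,30,0,0,0,0]

```text
time: 41.68
ee_pos: [402.9, 189.8, 119.8]
tool_rot: [-179.9, -0.1, 180.0]
wrist_force: [-0.1, 1.0, -0.9]
opening: 45.9
grasp_force: 8.0
```

```bash
python3 - <<'E'
from h import *
st()
d=grab('wrist','w10.png')
k=blob(d['color'],'g');print(cv2.boundingRect(k),cv2.approxPolyDP(cv2.convexHull(k),3,True)[:,0].tolist())
E
```

```text
41.67 [402.9 189.8 119.8] [-1.7994e+02 -1.4000e-01  1.7998e+02] F [-0.14  0.97 -0.91] T [-0.03 -0.06 -0.01] op 45.9 g 8.0 q [ 22. -21. 117.   0.  84. -68.]
(231, 178, 94, 111) [[313, 178], [324, 193], [320, 287], [235, 287], [231, 192], [242, 178]]
```

>>> apply_moves:
  increments: [30,5,0,0,0,30,4,0,-6,0,30,5,0,-6,0,30,6,0,-4,0,30,7,0,-5,0,30,7,0,-2,0,30,0,0,0,0]

```text
time: 42.6
ee_pos: [368.9, 190.2, 143.9]
tool_rot: [180.0, 0.0, -180.0]
wrist_force: [1.6, -0.1, 2.2]
opening: 46.2
grasp_force: 8.0
```

>>> apply_moves:
  increments: [30,8,0,-2,0,30,8,0,0,0,30,8,0,1,0,30,8,0,2,0,30,6,0,0,0,30,0,0,0,0]

```text
time: 43.35
ee_pos: [330.8, 190.2, 142.5]
tool_rot: [180.0, -0.0, -180.0]
wrist_force: [-0.1, -0.9, -0.0]
opening: 45.9
grasp_force: 8.0
```

```bash
python3 - <<'E'
from h import *
st()
d=grab('wrist','w11.png')
k=blob(d['color'],'g');print(cv2.boundingRect(k),cv2.approxPolyDP(cv2.convexHull(k),3,True)[:,0].tolist())
E
```

```text
43.35 [330.8 190.2 142.5] [ 1.8000e+02 -2.0000e-02 -1.7997e+02] F [-0.06 -0.93 -0.01] T [ 0.01  0.   -0.02] op 45.9 g 8.0 q [ 26. -31. 122.   0.  90. -64.]
(231, 222, 94, 67) [[313, 223], [323, 288], [232, 287], [242, 222]]
```

>>> apply_moves:
  increments: [30,0,0,2,0,30,0,0,2,0,30,0,0,0,0]

```text
time: 43.78
ee_pos: [331.4, 190.3, 139.0]
tool_rot: [180.0, -0.0, -180.0]
wrist_force: [-2.8, -0.4, 7.3]
opening: 46.2
grasp_force: 8.0
```

>>> apply_moves:
  increments: [30,0,0,2,0,30,0,0,0,0]

```text
time: 44.02
ee_pos: [331.4, 190.3, 137.1]
tool_rot: [180.0, -0.0, -180.0]
wrist_force: [-3.9, -0.6, 8.0]
opening: 45.7
grasp_force: 8.0
```

>>> apply_moves:
  increments: [30,0,0,1.5,0,30,0,0,0,0]

```text
time: 44.28
ee_pos: [331.4, 190.3, 135.6]
tool_rot: [180.0, 0.0, -180.0]
wrist_force: [-3.0, -0.2, 7.8]
opening: 46.3
grasp_force: 8.0
```

>>> apply_moves:
  increments: [30,0,0,1,0,30,0,0,0,0]

```text
time: 44.52
ee_pos: [331.4, 190.3, 134.7]
tool_rot: [180.0, 0.0, -180.0]
wrist_force: [-4.4, 0.1, 8.9]
opening: 45.7
grasp_force: 8.0
```

```bash
python3 - <<'E'
from h import *
st()
d=grab('wrist','w12.png')
k=blob(d['color'],'g');print(cv2.boundingRect(k),cv2.approxPolyDP(cv2.convexHull(k),3,True)[:,0].tolist())
i=cv2.imread('pics/w12.png')[150:360,150:410]
e=grab('side','s12.png');u,v=w2px(e,(330,190,130)).astype(int)
j=cv2.imread('pics/s12.png')[max(v-60,0):v+45,max(u-65,0):u+65]
cv2.imwrite('pics/c12.png',np.hstack([cv2.resize(i,(390,315)),cv2.resize(j,(390,315))]))
E
```

```text
44.52 [331.4 190.3 134.7] [ 179.98    0.   -179.99] F [-4.43  0.11  8.86] T [-0.06  0.6   0.01] op 45.7 g 8.0 q [ 26. -31. 122.   0.  89. -64.]
(230, 225, 96, 64) [[314, 226], [325, 272], [324, 288], [230, 287], [242, 225]]
```

The push saturated at about 8 N, so the pads were slipping down a cup that is already seated. I'll release and check.

>>> apply_moves:
  increments: [66,0,0,0,0,66,0,0,0,0,66,0,0,0,0,66,0,0,-40,0,66,-40,0,0,0,66,-40,0,0,0,66,0,0,0,0]

```text
time: 45.5
ee_pos: [412.7, 189.9, 173.2]
tool_rot: [-180.0, -0.1, 179.9]
wrist_force: [0.1, 0.0, 0.1]
opening: 66.0
grasp_force: 0.0
```

```bash
python3 - <<'E'
from h import *
st()
d=grab('wrist','w13.png')
k=blob(d['color'],'g');print(cv2.boundingRect(k),cv2.approxPolyDP(cv2.convexHull(k),3,True)[:,0].tolist())
for z in(114,166): print(z,[(x,w2px(d,(x,190,z)).round(0).tolist()) for x in(307,318,330,341,353)])
i=cv2.imread('pics/w13.png')[0:230,150:410]
e=grab('side','s13.png');u,v=w2px(e,(330,190,130)).astype(int)
j=cv2.imread('pics/s13.png')[max(v-60,0):v+45,max(u-65,0):u+65]
cv2.imwrite('pics/c13.png',np.hstack([cv2.resize(i,(390,345)),cv2.resize(j,(390,345))]))
E
```

```text
45.5 [412.7 189.9 173.2] [-1.7995e+02 -1.0000e-01  1.7994e+02] F [0.13 0.01 0.07] T [ 0.03 -0.05 -0.03] op 66.0 g 0.0 q [ 21. -21. 112.  -0.  89. -68.]
(236, 82, 85, 86) [[236, 83], [320, 83], [317, 167], [239, 167]]
114 [(307, [278.0, 75.0]), (318, [278.0, 92.0]), (330, [278.0, 110.0]), (341, [278.0, 126.0]), (353, [278.0, 143.0])]
166 [(307, [278.0, 58.0]), (318, [278.0, 81.0]), (330, [278.0, 104.0]), (341, [278.0, 125.0]), (353, [278.0, 147.0])]
```

View pics/c13.png

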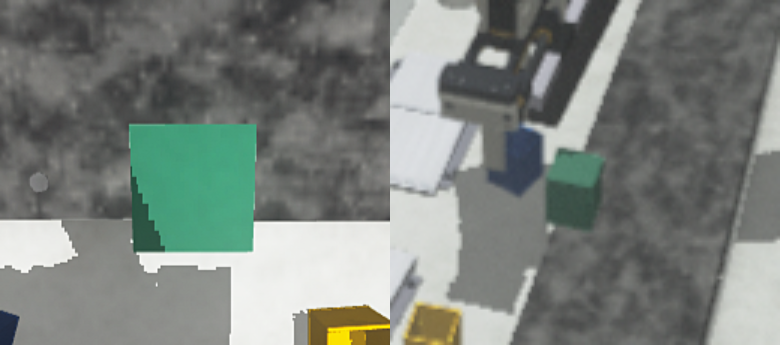

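Green stands mouth-down on the shelf at about (341,190). I'll carry it to the flat plate.

```bash
python3 - <<'E'
from h import *
plan([(341,190,172,180,66),(341,190,130,180,66,45),(341,190,130,180,30),(341,190,130,180,30),(341,190,130,180,30),(341,190,130,180,30)])
E
```

```text
7 rows end [341.  190.  130.1] 179.98
66,35,-0,1,-0,66,35,-0,0.5,-0,66,0,-0,42,-0,30,0,-0,0,-0,30,0,-0,0,-0,30,0,-0,0,-0,30,0,-0,0,-0
```

>>> apply_moves:
  increments: [66,35,0,1,0,66,36,0,0.5,0,66,0,0,41,0,30,0,0,0,0,30,0,0,0,0,30,0,0,0,0,30,0,0,0,0]
  force: 12

```text
time: 46.48
ee_pos: [340.7, 190.3, 133.0]
tool_rot: [180.0, 0.1, -180.0]
wrist_force: [-2.3, -0.5, 7.9]
opening: 45.9
grasp_force: 12.0
```

>>> apply_moves:
  increments: [30,0,0,-20,0,30,-45,5,0,0.012,30,-45,5,0,0.012,30,-45,5,0,0.012,30,-45,6,0,0.012,30,-45,6,0,0.012,30,0,0,50,0,30,0,0,40,0]

```text
time: 47.48
ee_pos: [566.7, 211.7, 61.1]
tool_rot: [-180.0, -0.0, 176.5]
wrist_force: [1.0, 0.2, -0.0]
opening: 46.0
grasp_force: 12.0
```

```bash
python3 - <<'E'
from h import *
st()
plan([(567.4,216,40,176.5,30)])
E
```

```text
47.48 [566.7 211.7  61.1] [-180.     -0.    176.55] F [ 1.02  0.23 -0.02] T [ 0.03 -0.   -0.02] op 46.0 g 12.0 q [ 18.   3. 101.  -0.  76. -68.]
1 rows end [567.5 216.2  40.1] 176.49
30,-0.5,4.5,21,0.001
```

>>> apply_moves:
  increments: [30,-0.5,4.5,22,0,30,0,0,0,0,30,0,0,1.5,0,30,0,0,0,0]

```text
time: 47.98
ee_pos: [567.3, 216.5, 39.7]
tool_rot: [180.0, 0.1, 176.6]
wrist_force: [-0.3, 0.3, -0.1]
opening: 46.0
grasp_force: 12.0
```

>>> apply_moves:
  increments: [30,0,0,1.5,0,30,0,0,0,0]

```text
time: 48.22
ee_pos: [566.7, 216.2, 36.8]
tool_rot: [180.0, 0.0, 176.6]
wrist_force: [-1.2, 0.5, -0.8]
opening: 46.1
grasp_force: 12.0
```

>>> apply_moves:
  increments: [30,0,0,1,0,30,0,0,0,0]

```text
time: 48.48
ee_pos: [566.6, 216.2, 35.5]
tool_rot: [-180.0, -0.0, 176.6]
wrist_force: [0.9, -0.3, 0.0]
opening: 45.8
grasp_force: 12.0
```

>>> apply_moves:
  increments: [30,0,0,1,0,30,0,0,0,0]

```text
time: 48.72
ee_pos: [566.7, 216.2, 35.1]
tool_rot: [-180.0, 0.0, 176.6]
wrist_force: [-3.6, -2.0, 5.5]
opening: 45.8
grasp_force: 12.0
```

Seated. I'll release and move above yellow.

>>> apply_moves:
  increments: [64,0,0,-0.5,0,64,0,0,0,0,64,0,0,0,0,64,0,0,-40,0,64,0,0,-40,0,64,39,28,0,-0.06,64,39,28,0,0,64,38,29,0,0]

```text
time: 49.72
ee_pos: [451.1, 304.1, 115.1]
tool_rot: [180.0, 0.0, 180.0]
wrist_force: [0.3, 0.5, -0.0]
opening: 63.9
grasp_force: 0.0
```

>>> apply_moves:
  increments: [75,0,0,0,0,75,0,0,0,0]

```text
time: 49.98
ee_pos: [452.7, 303.4, 115.2]
tool_rot: [-180.0, 0.0, -180.0]
wrist_force: [-0.2, 0.3, -0.4]
opening: 73.9
grasp_force: 0.0
```

```bash
cat >> h.py <<'E'
def hull(d,col):
    return cv2.approxPolyDP(cv2.convexHull(blob(d['color'],col)),3,True)[:,0].tolist()
def fit_up(d,col,x0,y0,zb=0,h=52):
    """fit x,y,yaw of a cup box against the convex hull seen in the image (mean boundary distance)"""
    from scipy.optimize import minimize
    c=cv2.convexHull(blob(d['color'],col)).astype(np.float32)
    T=np.array([[1,1],[-1,1],[-1,-1],[1,-1]])*23.
    def cost(p):
        a=np.radians(p[2]*5);R=np.array([[np.cos(a),-np.sin(a)],[np.sin(a),np.cos(a)]])
        q=T@R.T+p[:2]
        P=np.array([w2px(d,(*v,z)) for z in(zb,zb+h) for v in q],np.float32)
        k=cv2.convexHull(P)
        M=[np.zeros((420*2,560*2),np.uint8) for _ in(0,1)]
        cv2.fillPoly(M[0],[np.int32(np.round(k*2*16))],255,shift=4);cv2.fillPoly(M[1],[np.int32(c*2+1)],255)
        return np.count_nonzero(M[0]^M[1])
    best=min((minimize(cost,[x0,y0,g],method='Nelder-Mead',options=dict(initial_simplex=[[x0,y0,g],[x0+8,y0,g],[x0,y0+8,g],[x0,y0,g+2]],maxiter=120)) for g in(-3,0,3)),key=lambda r:r.fun)
    return best.x[:2].round(1),(best.x[2]*5).round(1),best.fun
E
python3 - <<'E'
from h import *
st()
d=grab('wrist','w14.png');t=grab('top','top14.png')
print(hull(d,'y'),fit_up(d,'y',450,301))
for c,x,y,zb in(('y',450,301,0),('b',449,22,0),('g',567,216,16)): print(c,fit_up(t,c,x,y,zb))
E
```

```text
49.98 [452.7 303.4 115.2] [-1.8000e+02  3.0000e-02 -1.7996e+02] F [-0.21  0.31 -0.45] T [ 0.06 -0.   -0.05] op 73.9 g 0.0 q [ 31.  -7. 106.  -0.  81. -59.]
[[559, 350], [559, 376], [352, 376], [352, 372], [375, 357], [441, 350]] (array([415.5, 309.1]), np.float64(49.9), np.float64(34407.0))
y (array([457.1, 303.5]), np.float64(-20.8), np.float64(1379.0))
b (array([444.4,  18.3]), np.float64(25.1), np.float64(512.0))
g (array([545.6, 207.6]), np.float64(42.3), np.float64(3180.0))
```

```bash
python3 - <<'E'
from h import *
d=grab('wrist','w15.png');d['color'][262:]=0
print(hull(d,'y'),fit_up(d,'y',450,301))
E
```

```text
[[301, 177], [306, 186], [308, 241], [253, 244], [249, 205], [253, 180]] (array([451.4, 304.3]), np.float64(3.7), np.float64(410.0))
```

>>> apply_moves:
  increments: [75,0.5,-1,40,0,75,0.5,0,39.5,0,30,0,0,0,0,30,0,0,0,0,30,0,0,0,0,30,0,0,0,0,30,0,0,0,0]
  force: 8

```text
time: 51.0
ee_pos: [452.2, 302.9, 37.2]
tool_rot: [179.9, 0.1, -180.0]
wrist_force: [0.5, -1.7, 7.3]
opening: 46.1
grasp_force: 7.9
```

>>> apply_moves:
  increments: [30,0,0,-50,0,30,0,0,-50,0,30,23,0,0,0,30,23,0,0,0,30,23,0,0,0,30,0,0,0,0]

```text
time: 51.75
ee_pos: [381.8, 302.7, 136.4]
tool_rot: [180.0, 0.1, -179.9]
wrist_force: [0.6, 0.6, -1.0]
opening: 46.2
grasp_force: 7.9
```

```bash
python3 -c "
from h import *
st()"
```

```text
51.75 [381.8 302.7 136.4] [ 1.7995e+02  7.0000e-02 -1.7993e+02] F [ 0.61  0.56 -1.05] T [0.02 0.   0.06] op 46.2 g 7.9 q [ 35. -16. 111.  -0.  85. -55.]
```

>>> apply_moves:
  increments: [30,6,0,-3,0,30,6,0,-4,0,30,7,0,-1,0,30,6,0,-1,0,30,7,0,1,0,30,6,0,1,0,30,5,0,3,0,30,5,0,3,0]

```text
time: 52.75
ee_pos: [334.0, 302.6, 136.4]
tool_rot: [180.0, -0.0, -180.0]
wrist_force: [0.2, 0.2, 4.4]
opening: 45.9
grasp_force: 8.0
```

>>> apply_moves:
  increments: [30,4,0,3,0,30,3,0,4,0,30,6,0,0,0,30,6,0,0,0,30,0,0,2,0,30,0,0,2,0,30,0,0,2,0,30,0,0,0,0]

```text
time: 53.75
ee_pos: [315.3, 302.5, 123.3]
tool_rot: [-180.0, -0.0, -180.0]
wrist_force: [-0.5, 1.4, 0.7]
opening: 46.0
grasp_force: 8.0
```

>>> apply_moves:
  increments: [30,0,0,2,0,30,0,0,2,0,30,0,0,1.5,0,30,0,0,1.5,0,30,0,0,0,0]

```text
time: 54.38
ee_pos: [315.7, 302.5, 117.1]
tool_rot: [180.0, 0.0, -180.0]
wrist_force: [-0.9, -0.8, 8.6]
opening: 46.1
grasp_force: 8.0
```

>>> apply_moves:
  increments: [30,4,0,0,0,30,4,0,0,0,30,4,0,0,0,30,4,0,0,0,30,0,0,0,0,66,0,0,0,0,66,0,0,0,0,66,0,0,0,0]

```text
time: 55.38
ee_pos: [299.3, 302.3, 116.3]
tool_rot: [-180.0, -0.0, -180.0]
wrist_force: [1.5, -0.4, 0.2]
opening: 65.6
grasp_force: 0.0
```

>>> apply_moves:
  increments: [66,0,0,-20,0,66,0,0,-40,0,66,-40,0,0,0,66,-40,0,0,0,66,-40,0,0,0,66,0,0,0,0,66,0,0,0,0]

```text
time: 56.25
ee_pos: [419.2, 302.5, 177.2]
tool_rot: [180.0, 0.0, 180.0]
wrist_force: [-0.7, -0.3, 0.3]
opening: 65.9
grasp_force: 0.0
```

```bash
python3 - <<'E'
from h import *
st()
y=float(ctrl.get_state()['ee_pos'][1])
d=grab('wrist','w16.png');d['color'][262:]=0
print(hull(d,'y'))
for z in(114,160): print(z,[(x,w2px(d,(x,y,z)).round(0).tolist()) for x in(290,300,345,355)])
print(px2w(d,278,100,160),[w2px(d,(300,y+e,160)).round(0) for e in(-23,23)])
E
```

```text
56.25 [419.2 302.5 177.2] [179.99   0.   180.  ] F [-0.66 -0.27  0.26] T [ 0.03  0.03 -0.05] op 65.9 g 0.0 q [ 33. -13. 105.   0.  88. -57.]
[[318, 29], [316, 127], [239, 127], [237, 29]]
114 [(290, [278.0, 39.0]), (300, [278.0, 55.0]), (345, [278.0, 122.0]), (355, [278.0, 136.0])]
160 [(290, [278.0, 15.0]), (300, [278.0, 36.0]), (345, [278.0, 121.0]), (355, [278.0, 138.0])]
[333.54483297 302.70408545 160.        ] [array([236.,  36.]), array([319.,  36.])]
```

>>> apply_moves:
  increments: [66,41,0,0,0,66,41,0,0,0,66,0,0,42,0,30,0,0,0,0,30,0,0,0,0,30,0,0,0,0,30,0,0,0,0]

```text
time: 57.18
ee_pos: [337.9, 302.8, 136.2]
tool_rot: [179.9, 0.1, 180.0]
wrist_force: [-2.1, -0.4, 8.6]
opening: 46.0
grasp_force: 8.0
```

>>> apply_moves:
  increments: [30,0,0,-12,0,30,-33,0,0,0,30,-33,0,0,0,30,0,0,26,0,30,0,0,0,0]

```text
time: 57.8
ee_pos: [403.1, 302.0, 119.7]
tool_rot: [-179.9, -0.1, 180.0]
wrist_force: [0.1, -0.3, -1.1]
opening: 45.9
grasp_force: 8.0
```

>>> apply_moves:
  increments: [30,5,0,0,0,30,4,0,-6,0,30,5,0,-6,0,30,6,0,-4,0,30,7,0,-5,0,30,7,0,-2,0,30,8,0,-2,0,30,8,0,0,0]

```text
time: 58.8
ee_pos: [352.8, 302.5, 145.7]
tool_rot: [180.0, 0.0, -180.0]
wrist_force: [2.2, 1.0, 1.1]
opening: 46.1
grasp_force: 8.0
```

>>> apply_moves:
  increments: [30,8,0,1,0,30,8,0,2,0,30,8,0,0,0,30,6,0,0,0,30,0,0,2,0,30,0,0,2,0,30,0,0,0,0]

```text
time: 59.68
ee_pos: [323.2, 302.7, 138.8]
tool_rot: [180.0, -0.0, -180.0]
wrist_force: [-3.5, 0.7, 5.0]
opening: 45.7
grasp_force: 8.0
```

>>> apply_moves:
  increments: [30,0,0,2,0,30,0,0,1.5,0,30,0,0,1,0,30,0,0,0,0]

```text
time: 60.18
ee_pos: [323.1, 302.7, 134.4]
tool_rot: [180.0, -0.0, -180.0]
wrist_force: [-5.3, 0.6, 5.9]
opening: 46.0
grasp_force: 8.0
```

>>> apply_moves:
  increments: [66,0,0,0,0,66,0,0,0,0,66,0,0,0,0,66,0,0,-40,0,66,-40,0,0,0,66,-48,0,0,0,66,0,0,0,0]

```text
time: 61.05
ee_pos: [413.2, 302.1, 173.2]
tool_rot: [-179.9, -0.1, 179.9]
wrist_force: [-0.7, 0.3, -0.2]
opening: 66.2
grasp_force: 0.0
```

```bash
python3 - <<'E'
from h import *
st()
y=float(ctrl.get_state()['ee_pos'][1])
d=grab('wrist','w17.png');d['color'][262:]=0
print(hull(d,'y'),fit_up(d,'y',333,y,114))
for z in(114,166): print(z,[(x,w2px(d,(x,y,z)).round(0).tolist()) for x in(307,318,330,341,353)])
t=grab('top','top17.png')
print(hull(t,'g'),fit_up(t,'g',567,216,16),hull(t,'b'),fit_up(t,'b',449,22))
E
```

```text
61.05 [413.2 302.1 173.2] [-1.7994e+02 -7.0000e-02  1.7991e+02] F [-0.67  0.33 -0.2 ] T [ 0.03 -0.01  0.01] op 66.2 g 0.0 q [ 33. -13. 106.  -0.  88. -57.]
[[321, 73], [318, 159], [239, 159], [236, 74]] (array([337.9, 302.9]), np.float64(-0.2), np.float64(309.0))
114 [(307, [277.0, 74.0]), (318, [278.0, 91.0]), (330, [278.0, 109.0]), (341, [278.0, 125.0]), (353, [278.0, 142.0])]
166 [(307, [277.0, 57.0]), (318, [277.0, 80.0]), (330, [277.0, 103.0]), (341, [278.0, 124.0]), (353, [278.0, 146.0])]
[[206, 260], [214, 285], [207, 288], [186, 282], [182, 272], [187, 266]] (array([545.6, 207.6]), np.float64(42.3), np.float64(3627.0)) [[269, 210], [278, 212], [276, 221], [268, 219]] (array([444.4,  18.3]), np.float64(25.1), np.float64(509.0))
```

>>> apply_moves:
  increments: [66,37.5,0,0,0,66,37.5,0.5,0,0,66,0,0,42,0,30,0,0,0,0,30,0,0,0,0,30,0,0,0,0,30,0,0,0,0]
  force: 12

```text
time: 62.02
ee_pos: [336.8, 303.3, 133.6]
tool_rot: [179.9, 0.1, 180.0]
wrist_force: [-3.5, -1.3, 8.1]
opening: 46.0
grasp_force: 12.0
```

>>> apply_moves:
  increments: [30,0,0,-20,0,30,-48,12,0,0.012,30,-48,12,0,0.012,30,-47,12,0,0.012,30,-47,12,0,0.012,30,-47,12,0,0.012,30,0,0,50,0,30,0,0,40,0]

```text
time: 63.02
ee_pos: [575.6, 357.3, 61.6]
tool_rot: [-180.0, 0.0, 176.5]
wrist_force: [0.2, -1.3, -1.3]
opening: 45.7
grasp_force: 12.0
```

```bash
python3 - <<'E'
from h import *
st()
plan([(577.2,376,40,176.5,30)])
E
```

```text
63.02 [575.6 357.3  61.6] [-180.      0.    176.53] F [ 0.18 -1.26 -1.29] T [0.05 0.03 0.  ] op 45.7 g 12.0 q [ 30.  12.  92.  -0.  77. -57.]
1 rows end [577.2 376.2  40.1] 176.48
30,-0.5,19,21.5,0.001
```

>>> apply_moves:
  increments: [30,-0.5,19,10,0,30,0,0,11.5,0,30,0,0,0,0,30,0,0,2,0,30,0,0,0,0]

```text
time: 63.65
ee_pos: [576.6, 376.3, 39.4]
tool_rot: [180.0, 0.0, 176.6]
wrist_force: [0.0, -0.8, -0.4]
opening: 46.0
grasp_force: 12.0
```

>>> apply_moves:
  increments: [30,0,0,1.5,0,30,0,0,0,0]

```text
time: 63.9
ee_pos: [576.3, 376.2, 37.1]
tool_rot: [-180.0, 0.0, 176.6]
wrist_force: [-0.0, -0.2, -0.2]
opening: 45.5
grasp_force: 12.0
```

>>> apply_moves:
  increments: [30,0,0,1,0,30,0,0,0,0]

```text
time: 64.15
ee_pos: [576.3, 376.2, 35.9]
tool_rot: [-180.0, -0.0, 176.6]
wrist_force: [-0.2, 0.0, 0.0]
opening: 45.8
grasp_force: 12.0
```

>>> apply_moves:
  increments: [30,0,0,1,0,30,0,0,0,0,64,0,0,0,0,64,0,0,0,0,64,0,0,0,0,64,0,0,-40,0,64,0,0,-40,0,64,0,0,0,-0.06]

```text
time: 65.15
ee_pos: [577.6, 377.0, 119.1]
tool_rot: [179.8, 0.3, -179.9]
wrist_force: [0.2, 0.0, -0.1]
opening: 63.9
grasp_force: 0.0
```

```bash
python3 - <<'E'
from h import *
st()
plan([(560,300,130,180,80),(450,22,118,161,80,45)])
E
```

```text
65.15 [577.6 377.  119.1] [ 179.84    0.26 -179.93] F [ 0.2   0.04 -0.08] T [-0.02  0.01  0.01] op 63.9 g 0.0 q [ 31.  11.  87.  -0.  82. -59.]
9 rows end [449.9  22.  118.1] -199.01
80,9,-38.5,-5.5,0.001,80,8.5,-38.5,-5.5,0,80,15.5,-39.5,1.5,0.047,80,14,-40.5,2,0.047,80,12,-41,1.5,0.048,80,10,-41.5,2,0.047,80,8,-42,1.5,0.048,80,6,-42.5,2,0.047
80,4,-42.5,1.5,0.048
```

>>> apply_moves:
  increments: [80,9,-38.5,-5.5,0,80,8.5,-38.5,-5.5,0,80,15.5,-39.5,1.5,0.047,80,14,-40.5,2,0.047,80,12,-41,1.5,0.048,80,10,-41.5,2,0.047,80,8,-42,1.5,0.048,80,6,-42.5,2,0.047]

```text
time: 66.15
ee_pos: [463.7, 59.8, 115.6]
tool_rot: [180.0, 0.0, 163.7]
wrist_force: [0.6, 0.5, 0.9]
opening: 80.0
grasp_force: 0.0
```

>>> apply_moves:
  increments: [80,4,-42.5,1.5,0.048,80,0,0,0,0,80,0,0,0,0]

```text
time: 66.53
ee_pos: [448.9, 21.5, 114.3]
tool_rot: [180.0, 0.0, 161.0]
wrist_force: [0.8, 0.0, -0.6]
opening: 79.6
grasp_force: 0.0
```

```bash
python3 - <<'E'
from h import *
st()
d=grab('wrist','w18.png');d['color'][262:]=0
print(hull(d,'b'),fit_up(d,'b',449,22))
t=grab('top','top18.png');t['color'][230:]=0;t['color'][:,380:]=0
print(hull(t,'b'),fit_up(t,'b',449,22))
for c,x,y in(('g',567,216),('y',577,376)): print(c,hull(t,c),fit_up(t,c,x,y,16))
E
```

```text
66.53 [448.9  21.5 114.3] [1.7998e+02 3.0000e-02 1.6098e+02] F [ 0.79  0.04 -0.58] T [-0.06  0.03  0.01] op 79.6 g 0.0 q [ -1. -20. 117.   0.  84. -72.]
[[259, 179], [313, 190], [311, 244], [256, 244], [255, 190]] (array([450.6,  26.4]), np.float64(-19.0), np.float64(1312.0))Traceback (most recent call last):
  File "<stdin>", line 6, in <module>
  File "h.py", line 39, in hull
    return cv2.approxPolyDP(cv2.convexHull(blob(d['color'],col)),3,True)[:,0].tolist()
                                           ~~~~^^^^^^^^^^^^^^^^
  File "h.py", line 37, in blob
    return max(cs,key=cv2.contourArea)
ValueError: max() iterable argument is empty
```

>>> apply_moves:
  increments: [80,-0.5,2,40,0,80,0,0,38.5,0,30,0,0,0,0,30,0,0,0,0,30,0,0,0,0,30,0,0,0,0,30,0,0,0,0]
  force: 8

```text
time: 67.5
ee_pos: [450.4, 23.1, 36.7]
tool_rot: [180.0, 0.1, 161.0]
wrist_force: [-0.4, 1.7, 6.7]
opening: 45.9
grasp_force: 8.0
```

```bash
python3 - <<'E'
from h import *
st()
plan([(450,24,136,161,30,50),(400,220,136,180,30,45),(382,220,136,180,30)])
E
```

```text
67.5 [450.4  23.1  36.7] [1.7995e+02 1.0000e-01 1.6099e+02] F [-0.43  1.73  6.73] T [ 0.21  0.11 -0.01] op 45.9 g 8.0 q [ -0. -16. 121.   0.  75. -71.]
8 rows end [382.1 219.9 136.2] 180.01
30,0.5,0.5,-49.5,-0,30,0,0,-50,-0,30,22.5,34,0,-0.066,30,20,35,0,-0.066,30,17.5,36.5,0,-0.067,30,15,37.5,0,-0.066,30,12.5,38.5,0,-0.067,30,18,0,0,0
```

>>> apply_moves:
  increments: [30,0.5,0.5,-49.5,0,30,0,0,-50,0,30,22.5,34,0,-0.066,30,20,35,0,-0.066,30,17.5,36.5,0,-0.067,30,15,37.5,0,-0.066,30,12.5,38.5,0,-0.067,30,18,0,0,0]

```text
time: 68.5
ee_pos: [380.9, 221.5, 135.2]
tool_rot: [180.0, -0.0, -179.8]
wrist_force: [5.6, -1.3, 1.4]
opening: 45.9
grasp_force: 8.0
```

>>> apply_moves:
  increments: [30,0,0,0,0]

```text
time: 68.62
ee_pos: [381.0, 220.1, 135.4]
tool_rot: [180.0, 0.0, -179.9]
wrist_force: [0.4, -0.3, -0.3]
opening: 45.9
grasp_force: 8.0
```

```bash
python3 - <<'E'
from h import *
st()
E
```

```text
68.62 [381.  220.1 135.4] [ 1.7998e+02  4.0000e-02 -1.7992e+02] F [ 0.4  -0.32 -0.34] T [ 0.04  0.03 -0.01] op 45.9 g 8.0 q [ 27. -22. 116.  -0.  86. -63.]
```

Same configuration as before, so the same sequence.

>>> apply_moves:
  increments: [30,6,0,-3,0,30,6,0,-4,0,30,7,0,-1,0,30,6,0,-1,0,30,7,0,1,0,30,6,0,1,0,30,5,0,3,0,30,5,0,3,0]

```text
time: 69.62
ee_pos: [333.1, 219.8, 135.9]
tool_rot: [180.0, -0.0, -180.0]
wrist_force: [1.5, -1.1, 3.3]
opening: 46.2
grasp_force: 8.0
```

>>> apply_moves:
  increments: [30,4,0,3,0,30,3,0,4,0,30,6,0,0,0,30,6,0,0,0,30,0,0,2,0,30,0,0,2,0,30,0,0,2,0,30,0,0,0,0]

```text
time: 70.62
ee_pos: [314.4, 219.8, 122.8]
tool_rot: [-180.0, -0.0, -180.0]
wrist_force: [-0.7, 0.5, 1.5]
opening: 45.8
grasp_force: 8.0
```

>>> apply_moves:
  increments: [30,0,0,2,0,30,0,0,2,0,30,0,0,1.5,0,30,0,0,1,0,30,0,0,0,0]

```text
time: 71.25
ee_pos: [314.8, 219.8, 117.1]
tool_rot: [180.0, 0.1, -180.0]
wrist_force: [-1.3, -1.8, 10.2]
opening: 46.0
grasp_force: 8.0
```

>>> apply_moves:
  increments: [30,4,0,0,0,30,4,0,0,0,30,4,0,0,0,30,4,0,0,0,30,0,0,0,0,66,0,0,0,0,66,0,0,0,0,66,0,0,0,0]

```text
time: 72.25
ee_pos: [298.4, 219.7, 116.3]
tool_rot: [-180.0, -0.0, -180.0]
wrist_force: [-0.6, -1.0, 0.1]
opening: 65.5
grasp_force: 0.0
```

>>> apply_moves:
  increments: [66,0,0,-20,0,66,0,0,-40,0,66,-40,0,0,0,66,-40,0,0,0,66,-40,0,0,0,66,0,0,0,0,66,0,0,0,0]

```text
time: 73.12
ee_pos: [418.3, 219.8, 177.3]
tool_rot: [180.0, 0.0, 180.0]
wrist_force: [0.3, 0.8, -0.2]
opening: 65.8
grasp_force: 0.0
```

```bash
python3 - <<'E'
from h import *
st()
y=float(ctrl.get_state()['ee_pos'][1])
d=grab('wrist','w19.png');d['color'][262:]=0
print(hull(d,'b'))
for z in(114,160): print(z,[(x,w2px(d,(x,y,z)).round(0).tolist()) for x in(290,300,345,355)])
print([w2px(d,(300,y+e,160)).round(0) for e in(-23,23)])
E
```

```text
73.12 [418.3 219.8 177.3] [179.99   0.   180.  ] F [ 0.27  0.8  -0.24] T [ 0.03 -0.   -0.03] op 65.8 g 0.0 q [ 25. -19. 110.   0.  89. -65.]
[[317, 30], [316, 128], [239, 128], [237, 31]]
114 [(290, [278.0, 40.0]), (300, [278.0, 56.0]), (345, [278.0, 123.0]), (355, [278.0, 137.0])]
160 [(290, [278.0, 17.0]), (300, [278.0, 37.0]), (345, [278.0, 122.0]), (355, [278.0, 140.0])]
[array([236.,  37.]), array([319.,  37.])]
```

>>> apply_moves:
  increments: [66,40.5,0,0,0,66,40.5,0,0,0,66,0,0,42,0,30,0,0,0,0,30,0,0,0,0,30,0,0,0,0,30,0,0,0,0]

```text
time: 74.05
ee_pos: [338.0, 220.0, 136.2]
tool_rot: [180.0, 0.1, -180.0]
wrist_force: [-3.2, -0.7, 6.7]
opening: 45.8
grasp_force: 8.0
```

>>> apply_moves:
  increments: [30,0,0,-12,0,30,-33,0,0,0,30,-33,0,0,0,30,0,0,26,0,30,0,0,0,0]

```text
time: 74.68
ee_pos: [403.1, 219.4, 119.8]
tool_rot: [-179.9, -0.1, 180.0]
wrist_force: [-0.7, 0.2, -0.1]
opening: 45.6
grasp_force: 8.0
```

>>> apply_moves:
  increments: [30,5,0,0,0,30,4,0,-6,0,30,5,0,-6,0,30,6,0,-4,0,30,7,0,-5,0,30,7,0,-2,0,30,8,0,-2,0,30,8,0,0,0]

```text
time: 75.68
ee_pos: [352.9, 219.8, 145.7]
tool_rot: [180.0, 0.0, -180.0]
wrist_force: [3.0, -0.5, 0.9]
opening: 45.7
grasp_force: 8.0
```

>>> apply_moves:
  increments: [30,8,0,1,0,30,8,0,2,0,30,8,0,0,0,30,6,0,0,0,30,0,0,2,0,30,0,0,2,0,30,0,0,0,0]

```text
time: 76.55
ee_pos: [323.2, 219.9, 138.7]
tool_rot: [180.0, -0.0, -180.0]
wrist_force: [-1.9, 0.7, 4.7]
opening: 45.6
grasp_force: 8.0
```

>>> apply_moves:
  increments: [30,0,0,2,0,30,0,0,1.5,0,30,0,0,1,0,30,0,0,0,0]

```text
time: 77.05
ee_pos: [323.2, 219.9, 134.4]
tool_rot: [180.0, -0.0, -180.0]
wrist_force: [-2.9, 0.4, 5.4]
opening: 45.9
grasp_force: 8.0
```

>>> apply_moves:
  increments: [66,0,0,0,0,66,0,0,0,0,66,0,0,0,0,66,0,0,-40,0,66,-40,0,0,0,66,-48,0,0,0,66,0,0,0,0]

```text
time: 77.92
ee_pos: [413.1, 219.4, 173.1]
tool_rot: [-179.9, -0.1, 179.9]
wrist_force: [-0.5, 0.0, 0.2]
opening: 65.8
grasp_force: 0.0
```

```bash
python3 - <<'E'
from h import *
st()
y=float(ctrl.get_state()['ee_pos'][1])
d=grab('wrist','w20.png');d['color'][262:]=0
print(hull(d,'b'),fit_up(d,'b',333,y,114))
E
```

```text
77.92 [413.1 219.4 173.1] [-1.7994e+02 -1.1000e-01  1.7992e+02] F [-0.46  0.04  0.15] T [-0.01  0.08  0.  ] op 65.8 g 0.0 q [ 25. -19. 110.  -0.  89. -65.]
[[321, 74], [318, 159], [239, 159], [236, 74]] (array([338.2, 220. ]), np.float64(-0.3), np.float64(522.0))
```

>>> apply_moves:
  increments: [66,37.5,0,0,0,66,37.5,0.5,0,0,66,0,0,42,0,30,0,0,0,0,30,0,0,0,0,30,0,0,0,0,30,0,0,0,0]
  force: 12

```text
time: 78.85
ee_pos: [336.9, 220.5, 133.5]
tool_rot: [180.0, 0.1, 180.0]
wrist_force: [-2.4, -0.1, 7.6]
opening: 46.0
grasp_force: 12.0
```

>>> apply_moves:
  increments: [30,0,0,-20,0,30,-48,11,0,0.012,30,-47,12,0,0.012,30,-46,12,0,0.012,30,-46,12,0,0.012,30,-46,12,0,0.012,30,0,17,0,0,30,0,0,0,0]

```text
time: 79.85
ee_pos: [571.6, 291.5, 152.5]
tool_rot: [180.0, -0.0, 176.6]
wrist_force: [-0.4, -0.6, -1.0]
opening: 46.0
grasp_force: 12.0
```

```bash
python3 - <<'E'
from h import *
st()
d=grab('wrist','w21.png')
i=d['color'].copy();i[262:]=0;d['color']=i
for c,x,y in(('g',567,216),('y',577,376)):
    try: print(c,hull(d,c),fit_up(d,c,x,y,16))
    except Exception as e: print(e)
e=grab('side','s21.png');i=e['color'].copy();i[:,300:]=0;i[:190]=0;i[330:]=0;e['color']=i
for c,x,y in(('g',567,216),('y',577,376)):
    print(c,hull(e,c),fit_up(e,c,x,y,16))
    print([w2px(e,(x+a,y+b,68)).round().tolist() for a in(-23,23) for b in(-23,23)])
plan([(572,296,75,176.5,30),(572,296,39,176.5,30)])
E
```

```text
79.85 [571.6 291.5 152.5] [ 1.8000e+02 -2.0000e-02  1.7662e+02] F [-0.35 -0.64 -1.03] T [ 0.01  0.04 -0.  ] op 46.0 g 12.0 q [ 25.   4.  91.   0.  85. -62.]
g [[139, 213], [161, 200], [204, 202], [205, 243], [193, 261], [142, 257]] (array([591.3, 191.6]), np.float64(-6.6), np.float64(1095.0))
y [[404, 187], [399, 237], [348, 237], [338, 221], [338, 199], [349, 178], [384, 178]] (array([577.9, 377. ]), np.float64(-3.3), np.float64(940.0))Traceback (most recent call last):
  File "<stdin>", line 10, in <module>
  File "h.py", line 39, in hull
    return cv2.approxPolyDP(cv2.convexHull(blob(d['color'],col)),3,True)[:,0].tolist()
                                           ~~~~^^^^^^^^^^^^^^^^
  File "h.py", line 37, in blob
    return max(cs,key=cv2.contourArea)
ValueError: max() iterable argument is empty
```

Yellow is in place, but green seems to have been knocked aside to about (591,192). I'll set blue down first, then fix green.

>>> apply_moves:
  increments: [30,0,4.5,40,0,30,0,0,40,0,30,0,0,32.5,0,30,0,0,0,0,30,0,0,2,0,30,0,0,0,0]

```text
time: 80.7
ee_pos: [572.5, 295.4, 39.2]
tool_rot: [180.0, 0.1, 176.6]
wrist_force: [0.4, -0.5, -1.9]
opening: 46.0
grasp_force: 12.0
```

>>> apply_moves:
  increments: [30,0,0,1.5,0,30,0,0,0,0]

```text
time: 80.95
ee_pos: [572.1, 295.2, 36.3]
tool_rot: [180.0, 0.0, 176.6]
wrist_force: [0.2, -0.3, -0.2]
opening: 46.0
grasp_force: 12.0
```

>>> apply_moves:
  increments: [30,0,0,1,0,30,0,0,0,0]

```text
time: 81.2
ee_pos: [572.0, 295.2, 35.0]
tool_rot: [-180.0, -0.0, 176.6]
wrist_force: [0.0, 0.3, -0.4]
opening: 45.7
grasp_force: 12.0
```

>>> apply_moves:
  increments: [30,0,0,1,0,60,0,0,0,0,60,0,0,0,0,60,0,0,0,0,60,0,0,-40,0,60,0,0,-45,0,60,-20,-35,-45,0,60,-20,-35,-40,0]

```text
time: 82.2
ee_pos: [608.0, 222.3, 205.9]
tool_rot: [180.0, 0.0, 176.6]
wrist_force: [0.7, -0.1, -0.6]
opening: 59.9
grasp_force: 0.0
```

>>> apply_moves:
  increments: [60,-40,-10,0,0,60,0,0,0,0]

```text
time: 82.45
ee_pos: [648.7, 209.3, 203.7]
tool_rot: [-180.0, 0.0, 176.5]
wrist_force: [-0.1, 0.7, 0.2]
opening: 59.7
grasp_force: 0.0
```

```bash
python3 - <<'E'
from h import *
st()
d=grab('wrist','w22.png')
i=d['color'].copy();i[262:]=0;d['color']=i
for c,x,y in(('g',580,200),('y',577,376),('b',572,296)):
    print(c,hull(d,c),fit_up(d,c,x,y,16))
E
```

```text
82.45 [648.7 209.3 203.7] [-179.99    0.    176.46] F [-0.1   0.74  0.24] T [ 0.01 -0.01 -0.01] op 59.7 g 0.0 q [ 16.   8.  83.  -0.  90. -71.]
g [[233, 117], [280, 119], [278, 165], [233, 164]] (array([591. , 192.3]), np.float64(-4.8), np.float64(200.0))
y [[474, 91], [466, 140], [401, 137], [405, 97], [426, 91]] (array([578.4, 377. ]), np.float64(-2.7), np.float64(425.0))
b [[387, 92], [384, 140], [337, 141], [339, 92]] (array([574.8, 295.7]), np.float64(-3.0), np.float64(1805.0))
```

View pics/w22.png

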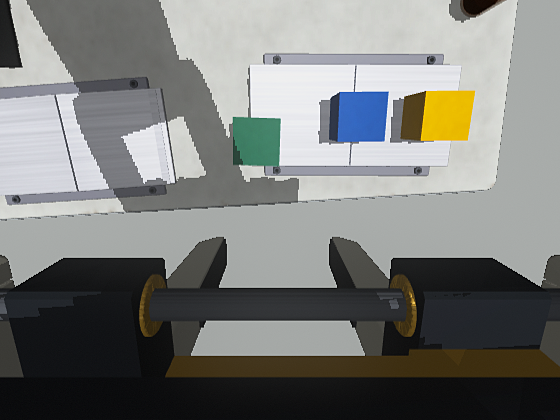

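Green hangs over the plate's right end at (591,192), while blue and yellow are fine. I'll regrip green and shift it inward.

>>> apply_moves:
  increments: [66,28,-10,0,0,66,28.5,-10.5,0,0,66,0,0,40,0,66,0,0,45,0,66,0,0,40,0,66,0,0,42,0,66,0,0,0,0]

```text
time: 83.38
ee_pos: [587.0, 193.5, 34.0]
tool_rot: [-179.9, -0.3, 176.6]
wrist_force: [-1.1, 0.1, 0.0]
opening: 66.0
grasp_force: 0.0
```

>>> apply_moves:
  increments: [30,0,0,0,0,30,0,0,0,0,30,0,0,0,0,30,0,0,0,0]

```text
time: 83.88
ee_pos: [590.3, 193.7, 38.9]
tool_rot: [179.9, 0.1, 176.6]
wrist_force: [-2.0, -0.8, 8.1]
opening: 46.5
grasp_force: 12.0
```

```bash
python3 - <<'E'
from h import *
st()
plan([(591,192.3,51,176.5,30),(567.5,216,51,176.5,30,20)])
E
```

```text
83.88 [590.3 193.7  38.9] [1.7995e+02 1.3000e-01 1.7657e+02] F [-1.97 -0.82  8.13] T [ 0.02  0.32 -0.03] op 46.5 g 12.0 q [ 16.   6. 100.   0.  74. -71.]
3 rows end [567.6 216.2  50.9] 176.51
30,-1,-1.5,-12,0.001,30,12.5,11,-0,0,30,12.5,11.5,-0,0
```

>>> apply_moves:
  increments: [30,0,0,-12,0,30,12,10.5,0,0,30,12,11,0,0,30,0,0,0,0,30,0,0,9,0,30,0,0,0,0]

```text
time: 84.62
ee_pos: [566.7, 216.2, 39.2]
tool_rot: [-180.0, -0.0, 176.6]
wrist_force: [-0.0, 0.2, -0.2]
opening: 46.2
grasp_force: 12.0
```

>>> apply_moves:
  increments: [30,0,0,1.5,0,30,0,0,0,0]

```text
time: 84.88
ee_pos: [566.9, 216.1, 38.8]
tool_rot: [-180.0, -0.0, 176.6]
wrist_force: [-3.1, -1.5, 4.1]
opening: 46.1
grasp_force: 12.0
```

>>> apply_moves:
  increments: [30,0,0,1,0,30,0,0,0,0]

```text
time: 85.12
ee_pos: [567.1, 216.1, 38.6]
tool_rot: [-180.0, 0.0, 176.5]
wrist_force: [-6.6, -2.3, 13.5]
opening: 46.1
grasp_force: 12.0
```

>>> apply_moves:
  increments: [30,0,0,1,0,30,0,0,0,0]

```text
time: 85.38
ee_pos: [567.5, 216.1, 38.1]
tool_rot: [180.0, 0.1, 176.5]
wrist_force: [-5.4, -4.1, 17.0]
opening: 46.2
grasp_force: 12.0
```

Seated. I'll release, rise and back off for a final check.

>>> apply_moves:
  increments: [30,0,0,-1.5,0,60,0,0,0,0,60,0,0,0,0,60,0,0,0,0,60,0,0,-40,0,60,0,0,-45,0,60,-35,15,-45,0,60,-45,15,-35,0]

```text
time: 86.38
ee_pos: [649.3, 242.1, 205.9]
tool_rot: [179.9, 0.1, 176.6]
wrist_force: [0.3, -1.2, 0.2]
opening: 60.0
grasp_force: 0.0
```

>>> apply_moves:
  increments: [60,0,0,0,0,60,0,0,0,0]

```text
time: 86.62
ee_pos: [647.8, 241.4, 201.7]
tool_rot: [-180.0, -0.1, 176.6]
wrist_force: [-0.9, -0.5, -0.7]
opening: 59.9
grasp_force: 0.0
```

```bash
python3 - <<'E'
from h import *
st()
d=grab('wrist','w23.png')
i=d['color'].copy();i[262:]=0;d['color']=i
R=np.array([[np.cos(.061),-np.sin(.061)],[np.sin(.061),np.cos(.061)]])
for c,x,y in(('g',567,216),('y',577,376),('b',572,296)):
    f=fit_up(d,c,x,y,16);print(c,hull(d,c),f,'local',R@(f[0]-[572.3,296]))
t=grab('top','top23.png')['color'].astype(int)
g=t[200:230,300:385].sum(2);ys,xs=np.where(g>300);ys+=200;xs+=300
tt=imaging.grab_frame('top')
k=(ys>204)&(ys<220)&(xs>304)&(xs<380);print('bar px',xs[k].min(),xs[k].max(),ys[k].mean(),px2w(tt,(xs[k].min()+xs[k].max())/2,ys[k].mean(),26))
E
```

```text
86.62 [647.8 241.4 201.7] [-1.7996e+02 -1.0000e-01  1.7657e+02] F [-0.85 -0.5  -0.69] T [ 0.02 -0.   -0.  ] op 59.9 g 0.0 q [ 18.   9.  81.   0.  90. -68.]
g [[222, 92], [270, 94], [269, 142], [223, 141]] (array([567.1, 215.6]), np.float64(-4.3), np.float64(337.0)) local [ -0.28896938 -80.5674655 ]
y [[441, 94], [435, 143], [388, 143], [373, 136], [376, 102], [393, 94]] (array([578.3, 376.8]), np.float64(-3.4), np.float64(486.0)) local [ 1.06309657 81.01549127]
b [[354, 95], [351, 144], [305, 144], [306, 95]] (array([574.2, 296. ]), np.float64(-3.4), np.float64(949.0)) local [1.89646615 0.11582814]
bar px 305 379 211.71326164874552 [ 458.74436747 -202.78032321   26.        ]
```

```bash
python3 -c "
from rig import ctrl
print(ctrl.close_job())"
```

```text
the job is handed in; nothing more can be done
None
```

The straightedge rocked on the right plate and not on the left. It is back on its mat, all three cups stand mouth-down on the left (flat) plate, and the job is handed in; it returned no verdict.

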